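# Find the balance point of a counterweight arm and set its lifting lug there

## Task

The red counterweight arm needs its yellow lifting lug at its balance point. Nudge the arm out over the edge of the steel plate with light pushes on its rear end, never gripping it, until it only just tips by itself onto the wooden packing; leave it there and gently set the lug astride it directly over the plate's edge, to mark the balance point to within 8 mm. Disturb nothing else on the bench.

Things in the scene. Friction and masses are not known exactly. Their poses are not given: they have to be found in the camera images.
- plate: Fixed steel layout plate, 200 x 400 x 50 mm, with a grid of dark holes; origin at the centre of its underside on the bench, z up. Its y axis runs along its long sides; its end towards -y carries the fulcrum edge.
- edge (a point): Middle of the plate's straight top edge that serves as fulcrum, 50 mm above the bench. Axes as the plate's: x runs along the edge, +y points back over the plate, -y out over the drop.
- packing: Fixed block of pale timber, 180 x 89 x 38 mm, flat on the bench out beyond the edge, to catch the arm's front end 12 mm below the plate's top. Origin at the centre of its underside, middle 170 mm from the edge.
- bar: Counterweight arm: loose red square tube 30 x 30 mm, 460 mm long, about 0.85 kg, flat on the plate roughly square to the edge, front end already out over the drop. Origin at the centre of its underside, x along it towards the front (a 40 mm steel eye tab sticks out there), z up. When it tips it goes nose-down by 0.05 to 0.07 rad onto the packing; its rear end rises 10 to 18 mm.
- bar_rear (a point): Centre of the arm's flat rear end face (black plug, 30 x 30 mm), 230 mm behind the middle, 15 mm above the underside. A finger pushing here holds this end down by friction, so the arm tips freely only while nothing touches it; it then takes up to about a second.
- bar_middle (a point): Centre of the tube, half-way along, 15 mm above its underside; axes as bar. A solid weight is fixed unseen inside the tube, so it balances up to 35 mm before or behind this point. At the start the balance point is still over the plate.
- lug_grip (a point): Grip point of the loose yellow lifting lug (0.14 kg), 46 mm above its feet: the middle of its upright eye plate, 10 mm thick (along its y), 40 mm long (along its x) and standing from 23 to 63 mm above the feet. The eye has a 14 mm hole. The lug stands on its saddle; z up. Either way round is the same.
- lug_seat (a point): Middle of the underside of the lug's saddle plate, 18 mm above its feet and 28 mm below lug_grip; it lies on the tube's top face when seated. The saddle is 40 mm long (x), 43 mm wide, with two 4 mm legs of slightly flared feet, 35 mm apart inside (y), which straddle the 30 mm tube, x along the tube.
- offcut: Bystander: loose dark angle-iron offcut, 110 x 30 x 30 mm, on the plate beside the arm; origin at the centre of its underside.
- hammer: Bystander: hammer lying on the bench; origin under its middle.
- wrench: Bystander: wrench lying on the bench; origin under its middle.
- flange: Bystander: steel ring, 80 mm across, 12 mm high; origin at the centre of its underside.
- spraycan: Bystander: standing spray can, 64 mm across, 190 mm high; origin at the centre of its underside.
- square: Bystander: try square with wooden stock lying on the bench; origin under its stock.
Mind the look-alikes: they are no part of the job. Leave any orange look-alike of the packing alone.

How it is judged:
By the outcome, as a careful person would: the job done as asked, in the order asked, and still so for the second after the job is handed in, with the robot touching nothing.
It also fails if it takes over 72 s, if anything falls off the work surface, if the arm or the gripper's body presses on something with over 40 N, if the wrist force passes 120 N, or if a joint passes its speed limit or range.

## Robot

A 6-joint arm with a two-finger parallel gripper is mounted at the origin on the work surface. World frame = base frame: x ahead of the robot, y to its left, z up, the work surface at z = 0. Lengths are in m, angles in rad, forces in N, time in s.
With the tool pointing down it reaches from about 0.35 to 0.85 m from the base axis. Payload 8.1 kg.
Tool frame: the origin (TCP) lies between the finger pads; the fingertips stand 8 mm ahead of it and the grasp point (between the pads) lies 11 mm behind it (robot.tip_reach is the y of the fingertips in the tool frame, in m); y points along the fingers, z is the direction in which the jaws open and shut, and the axes are right-handed (so a half turn about y gives the same grasp; the last joint's range is limited). The gripper opens to 93 mm and grips with 3 to 60 N. Pads are 15 mm wide; open, the fingers measure 128 mm over their backs; the gripper's body (75 mm by 188 mm) begins 65 mm behind the grasp point.
Start: joints at [-1.338, 0.13, 1.488, -0, 1.523, -0.085], TCP at [0.188, -0.57, 0.195] pointing down, gripper open.
Joint ranges: [-2.96, 2.96], [-0.89, 2.26], [0.02, 2.5], [-1.34, 4.48], [0, 2.73], [-2.66, 2.66]. Speed limits (rad/s): [2.39, 2.39, 2.79, 3.14, 3.14, 3.14].

## Interface

Orientations are given as a rotation vector (axis times angle).
In Python, from plant import robot gives the robot as it stands.
- The arm moves only by the tool carry_out, never from a script. Its argument "increments" is a list of rows, each an object with "linear": the shift along the tool's x, y, z in m, a list of three; "yaw": the turn about the tool's y in rad. A call has 1 to 5 rows; each row is the pose to reach, as a shift and turn from the pose measured when the call began, along the tool's axes at that moment; what a row does not reach only later rows make up. A row lasts 1/8 s, in which the tool goes at most 62.5 mm and 10.7 degrees, less where a joint would pass 70% of its speed; a pose out of reach is approached as far as the arm can. A call with a gripper value outside its range is refused whole. "gripper" is the opening, from 0 (shut) to 1 (fully open), set as the call begins (left out, the last holds). The fingers move at their own pace and stop on an object; "newtons" is the grip in N (left out, the last holds). Time passes only in rows, so rows that repeat a pose let the fingers close. It gives the time, the measured TCP pose, the force and the opening at its end, in the units of the state.
- robot.read_state(): the state, without advancing time (a new reading comes with each control period).
- robot.read_camera(name): name is "scene" or "top" or "wrist"; returns the picture (384x512x3 uint8, blue, green, red); there is no depth.
- robot.camera_params(name): a dict with "fov_y" (degrees; the focal length in pixels is half the picture's height over the tangent of half this angle, whatever the lens; pixels are square), "cx", "cy" (the principal point, pixels), "R" (3x3) and "t" (3): a world point X has camera coordinates R X + t. Camera axes: x right, y down, z forward; pixel columns grow to the right and rows downward; lengths in m; the calibration is good to about 2 mm. A picture is of the moment at which its call begins: read the wrist's pose just before it. camera_params takes no time and is no camera call; for the wrist camera it gives the pose at the moment of the call.
- robot.close_job(): hands the job in, once; it reports no verdict.
The state is a dict: "t": time; "q": joint angles; "dq": joint speeds; "joint_torque": joint torques, N m; "tool_pos": TCP position; "orientation": TCP orientation; "force": force on the tool from outside, world axes, zero at the start; "wrist_torque": the same for the moment, N m; "opening": finger opening in m.
Only numpy, scipy, OpenCV 4.12 (cv2) and the standard library are available. Lean on these libraries where they do the work, as an engineer would, in place of code of your own. Each camera call takes 0.05 s, during which the arm holds its last target.

## Working session

There is one attempt and no reset: what is moved stays moved. The work goes in short steps, Python scripts to look and compute and a tool call to move; the robot and the scene stay as the last step left them, time stands still between calls to the robot, and variables do not carry over. Pictures are saved under pics/ and viewed, and the job is handed in when it is done.

Besides the shell and the picture viewer there is one more tool, called after "Call:" in YAML: its name, and indented under it one key for each argument. carry_out: Moves the arm, as the interface text tells. Its arguments: {"type":"object","properties":{"increments":{"type":"array","items":{"type":"object","properties":{"linear":{"type":"array","items":{"type":"number"}},"yaw":{"type":"number"}}}},"gripper":{"type":"number"},"newtons":{"type":"number"}},"required":["increments"]}

```bash
mkdir -p pics; ls
python3 - <<'E'
from plant import robot
import cv2
for n in ["scene","top","wrist"]:
    p=robot.camera_params(n); im=robot.read_camera(n); cv2.imwrite(f"pics/{n}0.png",im)
    print(n,p)
print(robot.read_state())
E
```

```text
pics
scene {'fov_y': 47.977259539741844, 'cx': 249.9167603496804, 'cy': 188.02483780632238, 'R': array([[-0.56793907,  0.8227521 , -0.02289552],
       [ 0.4957764 ,  0.319761  , -0.80743957],
       [-0.65700151, -0.46992754, -0.58950584]]), 't': array([ 0.36781105, -0.15163338,  1.74535185])}
top {'fov_y': 56.92507073222175, 'cx': 253.52176892855948, 'cy': 190.20578412560607, 'R': array([[-0.01508425, -0.99987271,  0.00519818],
       [-0.9967948 ,  0.01462891, -0.0786519 ],
       [ 0.07856584, -0.00636793, -0.99688859]]), 't': array([-0.09770894,  0.49466089,  1.09507219])}
wrist {'fov_y': 62.88853805687252, 'cx': 253.09347465032116, 'cy': 194.41451274749537, 'R': array([[ 0.3121959 , -0.95001467, -0.00241908],
       [-0.91673488, -0.30192557,  0.26160677],
       [-0.24926065, -0.07945491, -0.96517151]]), 't': array([-0.59936426, -0.03099651,  0.38923713])}
{'t': 0.15, 'q': array([-1.33840219e+00,  1.31018387e-01,  1.48902914e+00, -2.67679424e-05,
        1.52296610e+00, -8.53470791e-02]), 'dq': array([-0.0003178 , -0.00244667, -0.00361562,  0.000199  , -0.00073618,
        0.00012007]), 'joint_torque': array([ 7.99078643e-04, -5.60474896e+01, -4.92336237e+01,  7.69180921e-02,
        3.07043013e-02, -9.65281674e-05]), 'tool_pos': array([ 0.1873868 , -0.56949907,  0.19371008]), 'orientation': array([-0.32856566,  2.05131598, -2.0483781 ]), 'force': array([ 0.76634557, -0.60026834,  0.57788678]), 'wrist_torque': array([ 0.04443994, -0.01082238, -0.04879469]), 'opening': 0.09289215318630036}
```

View pics/scene0.png

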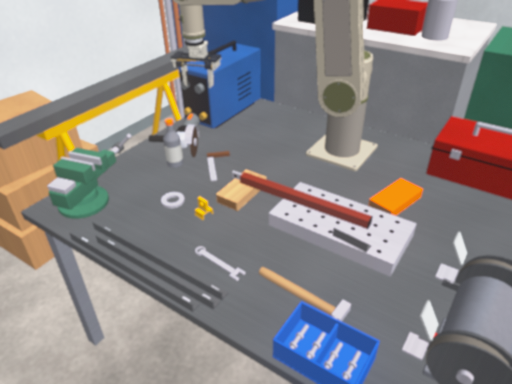

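View pics/top0.png

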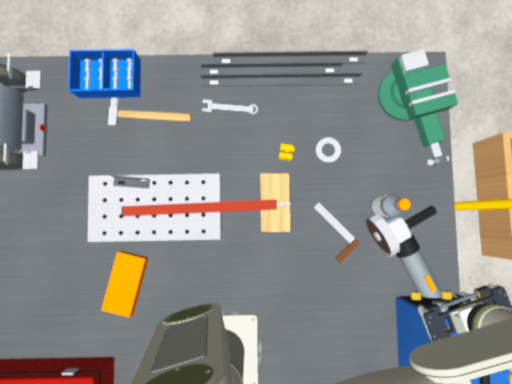

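View pics/wrist0.png

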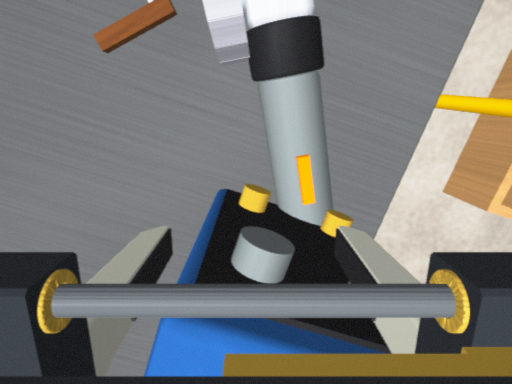

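The top view shows the plate at cols 88–220 and rows 174–241, with its fulcrum edge at col 220. The bar runs from its rear at (122,211) to its front at (277,204). The packing is at (275,202), the lug at (287,152), and the offcut at (130,182) beside the bar.

```bash
cat > h.py <<'E'
from plant import robot
import numpy as np, cv2
def ray(n,px,P=None):
    p=P or robot.camera_params(n); f=192/np.tan(np.radians(p['fov_y'])/2)
    R=np.array(p['R']);t=np.array(p['t'])
    px=np.atleast_2d(px).astype(float)
    d=np.c_[(px[:,0]-p['cx'])/f,(px[:,1]-p['cy'])/f,np.ones(len(px))]@R
    return -R.T@t,d
def plane(n,px,z,P=None):
    c,d=ray(n,px,P); s=(z-c[2])/d[:,2]; return c+s[:,None]*d
def proj(n,X,P=None):
    p=P or robot.camera_params(n); f=192/np.tan(np.radians(p['fov_y'])/2)
    X=np.atleast_2d(X)@np.array(p['R']).T+p['t']
    return np.c_[X[:,0]/X[:,2]*f+p['cx'],X[:,1]/X[:,2]*f+p['cy']]
def hsv(im): return cv2.cvtColor(im,cv2.COLOR_BGR2HSV)
def red(im):
    h=hsv(im); return (((h[...,0]<6)|(h[...,0]>174))&(h[...,1]>150)&(h[...,2]>70)).astype(np.uint8)
def yel(im):
    h=hsv(im); return ((h[...,0]>21)&(h[...,0]<35)&(h[...,1]>170)&(h[...,2]>80)).astype(np.uint8)
def roi(m,x0,y0,x1,y1):
    o=np.zeros_like(m); o[y0:y1,x0:x1]=m[y0:y1,x0:x1]; return o
def rect(m):
    c=max(cv2.findContours(m,cv2.RETR_EXTERNAL,cv2.CHAIN_APPROX_NONE)[0],key=cv2.contourArea)
    return cv2.minAreaRect(c),c
E
python3 - <<'E'
from h import *
im=cv2.imread("pics/top0.png"); P=robot.camera_params("top")
print("campos",ray("top",[0,0])[0])
r,_=rect(roi(red(im),60,160,320,240)); b=cv2.boxPoints(r); print("bar",r,b.round(1).tolist()); print(plane("top",b,.08).round(4).tolist())
r,_=rect(roi(yel(im),265,135,310,170)); b=cv2.boxPoints(r); print("lug",r); print(plane("top",[r[0]],.03).round(4).tolist(),plane("top",b,.03).round(3).tolist())
h=hsv(im); pl=((h[...,1]<40)&(h[...,2]>150)).astype(np.uint8); pl=roi(pl,70,160,240,255)
r,_=rect(cv2.morphologyEx(pl,cv2.MORPH_CLOSE,np.ones((5,5)))); b=cv2.boxPoints(r); print("plate",r); print(plane("top",b,.05).round(4).tolist())
pk=((h[...,0]>10)&(h[...,0]<25)&(h[...,1]>60)&(h[...,2]>150)).astype(np.uint8); r,_=rect(roi(pk,250,160,300,245));b=cv2.boxPoints(r);print("pack",r,plane("top",b,.038).round(4).tolist())
cv2.imwrite("pics/top0c.png",cv2.resize(im[130:260,80:320],None,fx=3.3,fy=3.3,interpolation=cv2.INTER_CUBIC))
s=cv2.imread("pics/scene0.png");cv2.imwrite("pics/sc0c.png",cv2.resize(s[150:270,180:420],None,fx=3.3,fy=3.3,interpolation=cv2.INTER_CUBIC))
E
```

```text
campos [ 0.40556627 -0.09795951  1.13107889]
bar ((199.01513671875, 207.7930450439453), (9.410186767578125, 152.4676971435547), 87.0492172241211) [[122.5999984741211, 207.0], [274.8999938964844, 199.1999969482422], [275.3999938964844, 208.60000610351562], [123.0999984741211, 216.39999389648438]]
[[0.4442, 0.2835, 0.08], [0.4607, -0.1678, 0.08], [0.4328, -0.1687, 0.08], [0.4164, 0.2817, 0.08]]
lug ((285.9729919433594, 151.6621551513672), (13.31631851196289, 14.79590892791748), 9.462322235107422)
[[0.6125, -0.2089, 0.03]] [[0.593, -0.184, 0.03], [0.64, -0.193, 0.03], [0.632, -0.234, 0.03], [0.586, -0.225, 0.03]]
plate ((153.4130859375, 207.30715942382812), (67.87725067138672, 134.0511016845703), 88.93909454345703)
[[0.5462, 0.4085, 0.05], [0.548, -0.0021, 0.05], [0.341, -0.0043, 0.05], [0.3398, 0.4002, 0.05]]
pack ((274.5, 187.5), (29.0, 29.0), 90.0) [[0.5451, -0.1259, 0.038], [0.5438, -0.2161, 0.038], [0.4536, -0.214, 0.038], [0.4549, -0.1244, 0.038]]
```

```bash
sleep 0
```

```text
(no output)
```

View pics/top0c.png

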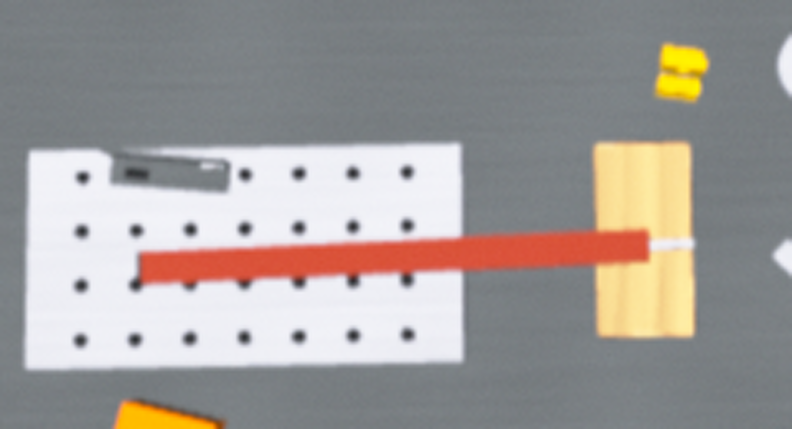

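View pics/sc0c.png

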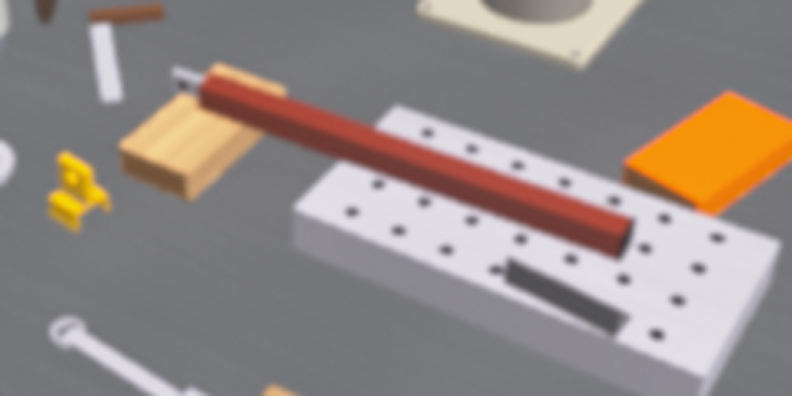

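```bash
cat >> h.py <<'E'
from scipy.spatial.transform import Rotation as Ro
def tool():
    s=robot.read_state(); R=Ro.from_rotvec(s['orientation']).as_matrix(); return s,np.array(s['tool_pos']),R
def to(target,yawz=None):
    """shift in tool axes to world target; yaw about tool y so tool z (mod pi) points along world angle yawz"""
    s,p,R=tool(); d=R.T@(np.array(target)-p); 
    o=f"t={s['t']:.2f} p={p.round(4)} shift={d.round(4)}"
    if yawz is not None:
        want=R.T@np.array([np.cos(yawz),np.sin(yawz),0]); a=np.arctan2(want[0],want[2]); a=(a+np.pi/2)%np.pi-np.pi/2
        o+=f" yaw={a:.4f}"
    print(o,"F",np.array(s['force']).round(1),"op",round(s['opening'],4))
E
python3 - <<'E'
from h import *
print(robot.robot.tip_reach if hasattr(robot,'robot') else robot.tip_reach)
s,p,R=tool(); print(R.round(3))
print("can?",plane("top",[[403,204]],.19),plane("top",[[387,203]],.19))
to((0.45,-0.2,0.30),0.0365)
E
```

```text
0.008
[[-0.95  -0.     0.312]
 [-0.312  0.001 -0.95 ]
 [-0.    -1.    -0.001]]
can? [[ 0.43704686 -0.5014522   0.19      ]] [[ 0.4403437  -0.45888246  0.19      ]]
t=0.15 p=[ 0.1874 -0.5695  0.1937] shift=[-0.3649 -0.1059 -0.2691] yaw=-1.2896 F [ 0.8 -0.6  0.6] op 0.0929
```

Call:
carry_out:
  increments:
    - {"linear":[-0.02,-0.055,-0.015],"yaw":-0.18}
    - {"linear":[-0.06,-0.09,-0.045],"yaw":-0.36}
    - {"linear":[-0.105,-0.105,-0.078],"yaw":-0.54}
    - {"linear":[-0.152,-0.105,-0.112],"yaw":-0.72}
    - {"linear":[-0.2,-0.105,-0.147],"yaw":-0.9}
  gripper: 1

```text
t: 0.78
tool_pos: [0.3322, -0.366, 0.2991]
orientation: [-1.024, 1.461, -1.46]
force: [0.4, 0.2, -0.2]
opening: 0.0933
```

Run:
```python
from h import *
to((0.45,-0.2,0.30),0.0365)
```

```text
t=0.78 p=[ 0.3322 -0.366   0.2991] shift=[-0.1962 -0.0007  0.0542] yaw=-0.3841 F [ 0.4  0.2 -0.2] op 0.0933
```

Call:
carry_out:
  increments:
    - {"linear":[-0.06,0,0.017],"yaw":-0.18}
    - {"linear":[-0.12,0,0.034],"yaw":-0.36}
    - {"linear":[-0.18,0,0.05],"yaw":-0.384}
    - {"linear":[-0.196,0,0.054],"yaw":-0.384}
    - {"linear":[-0.196,0,0.054],"yaw":-0.384}

```text
t: 1.4
tool_pos: [0.4499, -0.1996, 0.299]
orientation: [-1.227, 1.182, -1.18]
force: [0.4, -0.5, -0.8]
opening: 0.093
```

Run:
```python
from h import *
import pickle
P=robot.camera_params("wrist"); im=robot.read_camera("wrist"); cv2.imwrite("pics/w1.png",im)
pickle.dump(P,open("w1.pkl","wb"))
to((0.45,-0.2,0.30),0.0365); print(ray("wrist",[253,194],P))
```

```text
t=1.45 p=[ 0.4494 -0.2006  0.299 ] shift=[-0.0006 -0.001   0.0006] yaw=0.0003 F [ 0.1 -0.7  0.8] op 0.0931
(array([ 0.44680266, -0.12818715,  0.48780018]), array([[ 0.00844458, -0.25835957, -0.96601286]]))
```

View pics/w1.png

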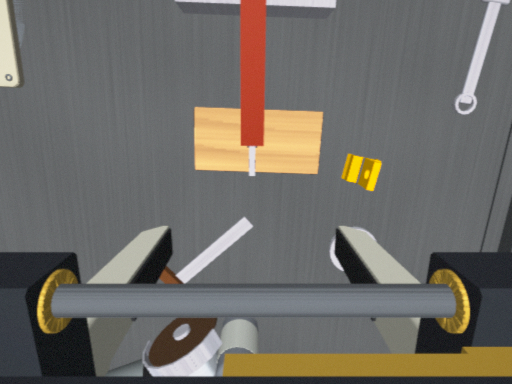

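The wrist picture shows the bar front end at (252,145) with its tab at (252,175), the packing around (258,140), the lug at (362,172) and the plate edge at row ~4. I'll take one picture with the whole bar in view, on the way to its rear end.

Call:
carry_out:
  increments:
    - {"linear":[-0.06,0,0]}
    - {"linear":[-0.12,0,0]}
    - {"linear":[-0.18,0,0]}
    - {"linear":[-0.24,0,0]}
    - {"linear":[-0.29,0,0]}
  gripper: 0
  newtons: 10

```text
$.increments[0]: bad value
```

Run:
```python
from h import *
import pickle
P=robot.camera_params("wrist"); im=robot.read_camera("wrist"); cv2.imwrite("pics/w2.png",im)
pickle.dump(P,open("w2.pkl","wb"))
to((0.43,0.32,0.12),0.0365)
```

```text
t=1.50 p=[ 0.4491 -0.2012  0.2991] shift=[-5.214e-01  1.794e-01 -5.000e-04] yaw=-0.0010 F [ 0.   0.3 -0.2] op 0.0931
```

View pics/w2.png

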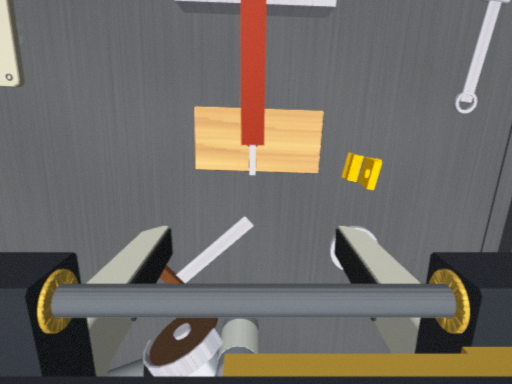

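The call was refused because each row needs a yaw value, so the picture is the same as before. I'll resend it with yaw.

Call:
carry_out:
  increments:
    - {"linear":[-0.06,0,0],"yaw":0}
    - {"linear":[-0.12,0,0],"yaw":0}
    - {"linear":[-0.18,0,0],"yaw":0}
    - {"linear":[-0.24,0,0],"yaw":0}
    - {"linear":[-0.29,0,0],"yaw":0}
  gripper: 0
  newtons: 10

```text
t: 2.12
tool_pos: [0.4387, 0.0887, 0.2995]
orientation: [-1.224, 1.185, -1.185]
force: [-0.5, 0.2, 0.1]
opening: 0.0477
```

Run:
```python
from h import *
import pickle
P=robot.camera_params("wrist"); im=robot.read_camera("wrist"); cv2.imwrite("pics/w3.png",im)
pickle.dump(P,open("w3.pkl","wb"))
to((0.43,0.32,0.12),0.0365)
```

```text
t=2.17 p=[0.4382 0.0937 0.2994] shift=[-0.2258  0.1803  0.    ] yaw=-0.0004 F [-1.4  4.1  0.3] op 0.0435
```

View pics/w3.png

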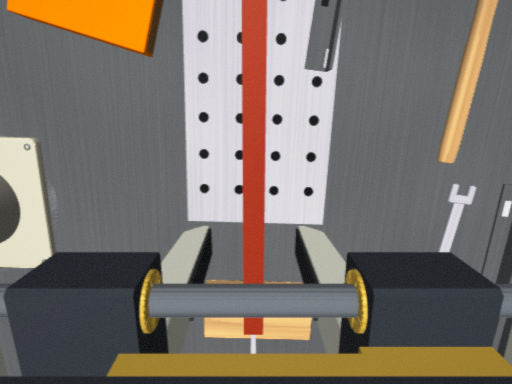

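The picture shows the fulcrum edge as the white/dark boundary near row 222 and the bar in cols 243–266. Next I measure both and go down behind the rear.

```bash
cat >> h.py <<'E'
def edgefit(im,P,cols,r0,r1,z,n="wrist"):
    """rows of strongest vertical white->dark step, subpixel, to world pts"""
    g=cv2.GaussianBlur(cv2.cvtColor(im,cv2.COLOR_BGR2GRAY),(3,3),0).astype(float)
    pts=[]
    for c in cols:
        d=np.abs(np.diff(g[r0:r1,c])); k=d.argmax(); 
        w=d[max(0,k-2):k+3]; pts.append((c,r0+max(0,k-2)+(w*np.arange(len(w))).sum()/w.sum()+.5))
    pts=np.array(pts,float)
    a=np.polyfit(pts[:,0],pts[:,1],1)
    for _ in range(3):
        e=np.abs(np.polyval(a,pts[:,0])-pts[:,1]); a=np.polyfit(pts[e<1.0,0],pts[e<1.0,1],1)
    cs=np.array([cols[0],cols[-1]]); return plane(n,np.c_[cs,np.polyval(a,cs)],z,P), np.median(e)
E
python3 - <<'E'
from h import *
import pickle
P=pickle.load(open("w3.pkl","rb")); im=cv2.imread("pics/w3.png")
w,e=edgefit(im,P,list(range(198,238))+list(range(272,318)),212,232,.05); print("edge",w.round(4),e)
m=roi(red(im),225,0,290,260); ys,xs=np.nonzero(m)
for r in (20,100,180,235):
    x=xs[ys==r]; print(r,x.min(),x.max()+1,plane("wrist",[[x.min()-.0,r],[x.max()+1-0.,r]],.08,P).round(4)[:,:2].tolist())
for f,pk,z in(("w1",[252.5,145],.08),):
    P1=pickle.load(open(f+".pkl","rb")); i1=cv2.imread("pics/w1.png"); m=roi(red(i1),230,0,280,170); ys,xs=np.nonzero(m); print(ys.max(),plane("wrist",[[252.5,ys.max()+.5]],.08,P1))
    h=hsv(i1)
    r,_=rect(roi(yel(i1),330,140,400,205)); print("lug",r,plane("wrist",cv2.boxPoints(r),.02,P1).round(3).tolist())
    w,e=edgefit(i1,P1,list(range(182,238))+list(range(270,330)),0,14,.05); print("edge",w.round(4),e)
E
```

```text
edge [[ 3.594e-01 -7.000e-04  5.000e-02]
 [ 5.357e-01 -3.000e-04  5.000e-02]] 0.03707150376668267
20 242 266 [[0.4194, 0.2612], [0.4475, 0.2621]]
100 243 265 [[0.4227, 0.1715], [0.4501, 0.1724]]
180 243 264 [[0.4252, 0.0696], [0.4531, 0.0705]]
235 243 264 [[0.4271, -0.0088], [0.4564, -0.0079]]
145 [[ 0.44726227 -0.17251793  0.08      ]]
lug ((369.253173828125, 173.3391571044922), (16.81711196899414, 31.88479232788086), 16.389541625976562) [[0.609, -0.235, 0.02], [0.617, -0.188, 0.02], [0.642, -0.194, 0.02], [0.635, -0.241, 0.02]]
edge [[ 0.3533 -0.0017  0.05  ]
 [ 0.536  -0.0012  0.05  ]] 0.044616795684217614
```

Call:
carry_out:
  increments:
    - {"linear":[-0.06,0,0],"yaw":0}
    - {"linear":[-0.12,0,0],"yaw":0}
    - {"linear":[-0.18,0,0],"yaw":0}
    - {"linear":[-0.226,0,0],"yaw":0}
    - {"linear":[-0.236,0.06,0],"yaw":0}

```text
t: 2.8
tool_pos: [0.4333, 0.3323, 0.2448]
orientation: [-1.213, 1.181, -1.18]
force: [1.1, 0.5, -1.4]
opening: 0.0007
```

Run:
```python
from h import *
to((0.4325,0.315,0.066),0.031)
```

```text
t=2.80 p=[0.4333 0.3323 0.2448] shift=[ 0.0189  0.1786 -0.003 ] yaw=0.0052 F [ 1.1  0.5 -1.4] op 0.0007
```

Call:
carry_out:
  increments:
    - {"linear":[0.005,0.06,0],"yaw":0.005}
    - {"linear":[0.012,0.11,-0.002],"yaw":0.005}
    - {"linear":[0.018,0.15,-0.003],"yaw":0.005}
    - {"linear":[0.018,0.17,-0.003],"yaw":0.005}
    - {"linear":[0.018,0.178,-0.003],"yaw":0.005}

```text
t: 3.42
tool_pos: [0.4326, 0.3135, 0.065]
orientation: [-1.212, 1.187, -1.186]
force: [-0.4, 0.6, -0.2]
opening: 0.0006
```

Run:
```python
from h import *
import pickle
P=robot.camera_params("wrist"); im=robot.read_camera("wrist"); cv2.imwrite("pics/w4.png",im)
pickle.dump(P,open("w4.pkl","wb"))
im=robot.read_camera("scene"); cv2.imwrite("pics/s4.png",cv2.resize(im[150:270,180:420],None,fx=3.3,fy=3.3,interpolation=cv2.INTER_CUBIC));cv2.imwrite("pics/s4f.png",im)
to((0.4325,0.300,0.066),0.031)
```

```text
t=3.52 p=[0.433  0.3146 0.0662] shift=[ 0.0146  0.0001 -0.0009] yaw=-0.0016 F [-0.1 -0.  -0.2] op 0.0005
```

View pics/w4.png

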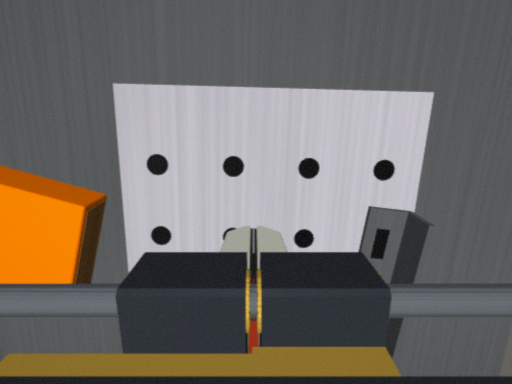

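View pics/s4.png

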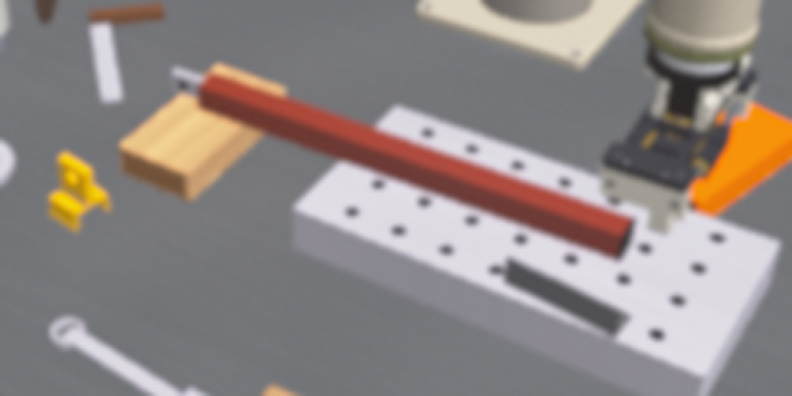

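Call:
carry_out:
  increments:
    - {"linear":[0.012,0,-0.001],"yaw":-0.002}
    - {"linear":[0.018,0,-0.001],"yaw":-0.002}
    - {"linear":[0.024,0,-0.001],"yaw":-0.002}
    - {"linear":[0.03,0,-0.001],"yaw":-0.002}
    - {"linear":[0.035,0,-0.001],"yaw":-0.002}

```text
t: 4.15
tool_pos: [0.4331, 0.2792, 0.066]
orientation: [-1.212, 1.184, -1.184]
force: [-0.0, -0.1, -0.1]
opening: 0.0005
```

```bash
cat >> h.py <<'E'
def chk():
    s=robot.read_state(); im=robot.read_camera("scene"); m=roi(red(im),225,165,385,235)
    n,l,st,_=cv2.connectedComponentsWithStats(m); k=1+st[1:,4].argmax(); ys,xs=np.nonzero(l==k)
    C=np.c_[xs,ys]; v=np.linalg.svd(C-C.mean(0),full_matrices=False)[2][0]; v=v*np.sign(v[0])
    print(f"t={s['t']:.2f} y={s['tool_pos'][1]:.4f} ang={np.arctan2(v[1],v[0]):.4f} front={xs.min()} rear={xs.max()} F={np.array(s['force']).round(1)}")
    return im
E
python3 - <<'E'
from h import *
old=robot.read_camera
class D: pass
im0=cv2.imread("pics/s4f.png")
m=roi(red(im0),225,165,385,235); ys,xs=np.nonzero(m);C=np.c_[xs,ys]; v=np.linalg.svd(C-C.mean(0),full_matrices=False)[2][0]; v*=np.sign(v[0]); print(np.arctan2(v[1],v[0]),xs.min(),xs.max())
chk(); to((.433,.28,.066),.031)
E
```

```text
0.3353548212172995 242 369
t=4.15 y=0.2792 ang=0.3368 front=242 rear=368 F=[-0.  -0.1 -0.1]
t=4.20 p=[0.433  0.2788 0.0659] shift=[-0.0012 -0.0001  0.    ] yaw=0.0003 F [ 1.2 -0.5 -0.5] op 0.0004
```

Run:
```python
from h import *
im=robot.read_camera("scene"); cv2.imwrite("pics/s5.png",cv2.resize(im[180:250,280:400],None,fx=6,fy=6,interpolation=cv2.INTER_CUBIC))
im=robot.read_camera("top"); cv2.imwrite("pics/t5.png",cv2.resize(im[150:250,80:300],None,fx=3.6,fy=3.6,interpolation=cv2.INTER_CUBIC))
```

```text
(no output)
```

View pics/s5.png

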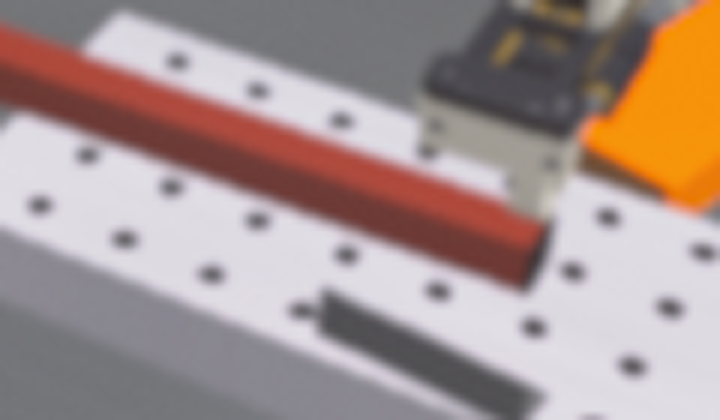

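View pics/t5.png

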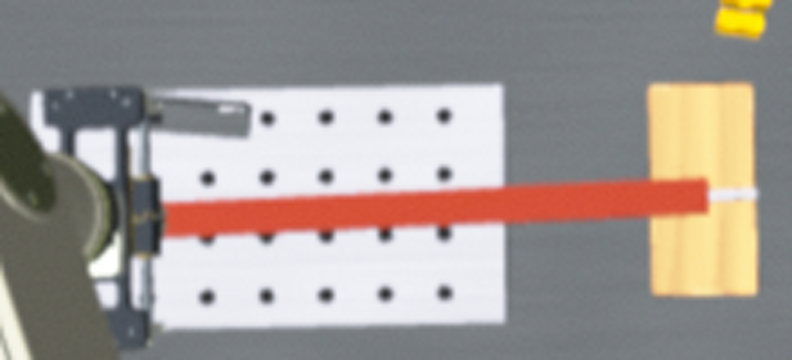

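```bash
python3 - <<'E'
from h import *
p=robot.read_state()['tool_pos']; print(p)
for nm,X in dict(tip=(p[0],p[1],p[2]-.008),tipup=(p[0],p[1],p[2]+.02),rear_top=(.4325,.288,.08),rear_bot=(.4325,.288,.05)).items():
    q=proj("scene",X)[0]; print(nm,q.round(1),((q-[280,180])*6).round(), proj("top",X).round(1))
E
# where do images say the bar end is
python3 - <<'E'
import sys; sys.path.insert(0,'.')
from h import *
im0=cv2.imread("pics/s4f.png"); m=roi(red(im0),225,165,385,235); ys,xs=np.nonzero(m); print("rear corner cols",xs.max(), ys[xs>=xs.max()-1])
im=robot.read_camera("top"); 
r,c=rect(roi(red(im),60,160,320,240)); c=c[:,0]; print("front now",c[:,0].max()); 
r,c=rect(roi(red(cv2.imread("pics/top0.png")),60,160,320,240)); c=c[:,0]; print("front before",c[:,0].max(),"rear",c[:,0].min())
E
```

```text
[0.43302117 0.2793959  0.06593302]
tip [366.6 223.2] [520. 259.] [[126.6 210.9]]
tipup [367.9 216. ] [528. 216.] [[123.2 210.7]]
rear_top [370.5 218.5] [543. 231.] [[121.1 211. ]]
rear_bot [369.1 226.1] [534. 277.] [[124.7 211.2]]
rear corner cols 369 [217 217 218 218 219]
front now 275
front before 275 rear 123
```

Run:
```python
from h import *
q=proj("scene",[(.433,.3146,.058),(.433,.3146,.07),(.433,.3146,.09),(.4505,.3071,.058),(.4155,.307,.058)]); print(q.round(1),((q-[180,150])*3.3).round())
im=cv2.imread("pics/s4f.png"); cv2.imwrite("pics/s4z.png",cv2.resize(im[180:250,320:420],None,fx=7,fy=7,interpolation=cv2.INTER_CUBIC))
im=robot.read_camera("scene"); cv2.imwrite("pics/s5z.png",cv2.resize(im[180:250,320:420],None,fx=7,fy=7,interpolation=cv2.INTER_CUBIC))
```

```text
[[377.9 227.4]
 [378.5 224.4]
 [379.6 219.2]
 [373.3 229.8]
 [377.7 223.3]] [[653. 256.]
 [655. 245.]
 [659. 228.]
 [638. 263.]
 [652. 242.]]
```

View pics/s4z.png

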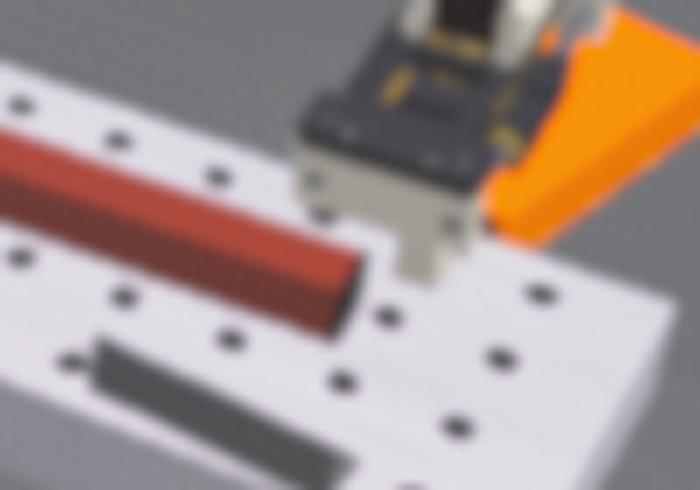

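View pics/s5z.png

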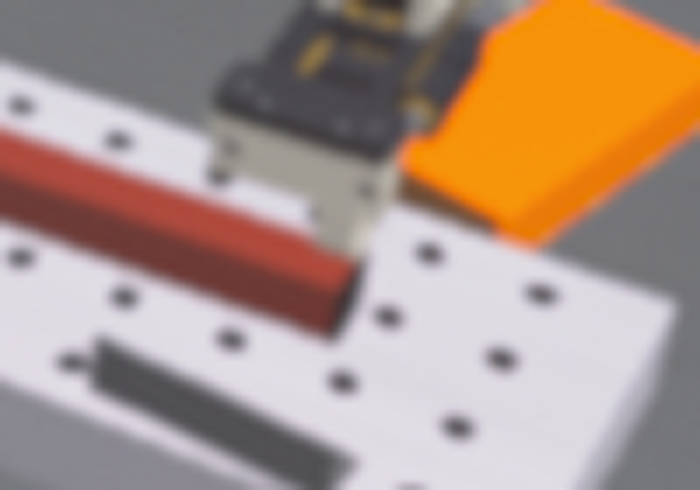

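Run:
```python
from h import *
import pickle
P=pickle.load(open("w4.pkl","rb"))
for z in (.058,.066,.086,.1): print(z,proj("wrist",[(.433,.3146,z),(.433,.322,z),(.45,.322,z),(.4155,.322,z)],P).round(0).tolist())
print(proj("wrist",[(.4325,.288,.08),(.4325,.288,.05)],P))
P3=robot.camera_params("wrist");im=robot.read_camera("wrist");cv2.imwrite("pics/w5.png",im[180:384,130:400].repeat(2,0).repeat(2,1))
c=ray("wrist",[0,0],P3)[0];print(c, c-np.array(robot.read_state()['tool_pos']))
P0=pickle.load(open("w1.pkl","rb"));print(ray("wrist",[0,0],P0)[0]-np.array([.4494,-.2006,.299]))
im=robot.read_camera("top"); cv2.imwrite("pics/t6.png",cv2.resize(im[170:250,80:180],None,fx=7,fy=7,interpolation=cv2.INTER_CUBIC))
```

```text
0.058 [[255.0, 220.0], [255.0, 210.0], [281.0, 210.0], [228.0, 209.0]]
0.066 [[255.0, 225.0], [255.0, 213.0], [282.0, 214.0], [227.0, 213.0]]
0.086 [[255.0, 237.0], [255.0, 224.0], [285.0, 225.0], [225.0, 224.0]]
0.1 [[255.0, 247.0], [256.0, 234.0], [288.0, 234.0], [222.0, 233.0]]
[[252.84345754 273.2468648 ]
 [252.62395587 252.17351691]]
[0.42878876 0.34960337 0.25524536] [-0.00418835  0.06991101  0.18937279]
[-0.00259734  0.07241285  0.18880018]
```

View pics/w5.png

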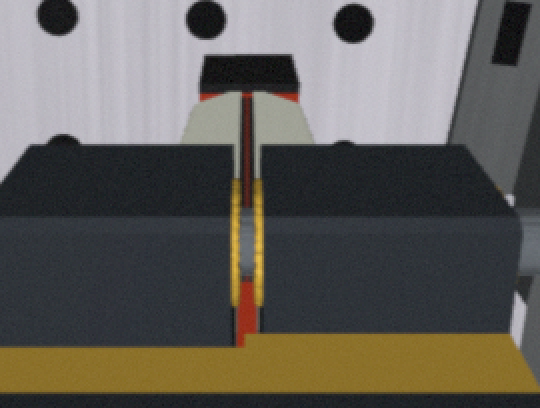

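View pics/t6.png

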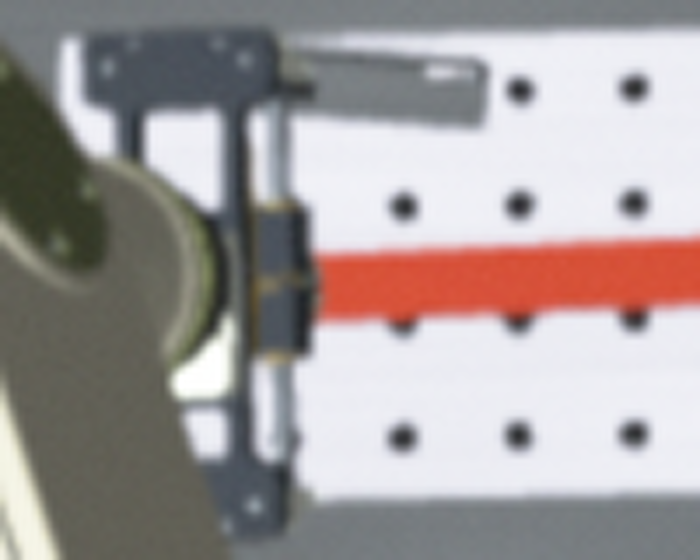

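Run:
```python
from h import *
P=robot.camera_params("wrist")
print("pred rear top/bot",proj("wrist",[(.4325,.288,.08),(.4325,.288,.05)],P).round(1), "seen top row ~227, bottom ~207")
q=robot.read_state()
print(q['q'].round(3),q['tool_pos'],q['force'])
```

```text
pred rear top/bot [[254.  220.7]
 [253.6 206. ]] seen top row ~227, bottom ~207
[ 0.471 -0.009  1.874  0.005  1.265  0.438] [0.43293757 0.27973976 0.06586899] [ 0.68029846 -0.36286612 -0.60526104]
```

Run:
```python
from h import *
import pickle
P=pickle.load(open("w1.pkl","rb")); im=cv2.imread("pics/w1.png"); h=hsv(im)
pk=((h[...,0]>8)&(h[...,0]<25)&(h[...,1]>60)&(h[...,2]>150)).astype(np.uint8)
r,c=rect(cv2.morphologyEx(roi(pk|red(im),180,100,335,180),cv2.MORPH_CLOSE,np.ones((5,5)))); b=cv2.boxPoints(r)
print("pack px",b.round(1).tolist()); w=plane("wrist",b,.038,P); print(w.round(4).tolist(),[np.linalg.norm(w[i]-w[i-1]).round(4) for i in range(4)])
P=pickle.load(open("w4.pkl","rb")); im=cv2.imread("pics/w4.png"); g=cv2.cvtColor(im,cv2.COLOR_BGR2GRAY)
for r in (110,130,200):
    d=np.abs(np.diff(g[r].astype(int))); x0=90+d[90:150].argmax(); x1=400+d[400:450].argmax(); w=plane("wrist",[[x0+.5,r],[x1+.5,r]],.05,P); print(r,x0,x1,w.round(4).tolist())
# holes in w4 via top
for q in ([157,164],[233,166],[308,168],[384,170]): print(plane("wrist",[q],.05,P).round(4))
im=cv2.imread("pics/top0.png")
```

```text
pack px [[191.89999389648438, 169.39999389648438], [194.39999389648438, 97.5999984741211], [322.70001220703125, 102.0999984741211], [320.20001220703125, 173.89999389648438]]
[[0.3606, -0.215, 0.038], [0.3653, -0.115, 0.038], [0.5415, -0.1141, 0.038], [0.5475, -0.2144, 0.038]] [np.float64(0.1869), np.float64(0.1001), np.float64(0.1763), np.float64(0.1005)]
110 114 430 [[0.3433, 0.3825, 0.05], [0.5419, 0.3882, 0.05]]
130 116 427 [[0.3435, 0.3702, 0.05], [0.5421, 0.3758, 0.05]]
200 121 416 [[0.3431, 0.3239, 0.05], [0.5425, 0.3292, 0.05]]
[[0.3682 0.3491 0.05  ]]
[[0.4179 0.3491 0.05  ]]
[[0.4673 0.3491 0.05  ]]
[[0.5176 0.3492 0.05  ]]
```

The finger passed over the bar without touching it. The pictures put the real fingertips about 22–28 mm higher than the state suggests: wrist tip row is 226, and the scene view gives tip z≈0.086. I'll back off, lower in steps and watch the force.

Call:
carry_out:
  increments:
    - {"linear":[-0.02,0,0],"yaw":0}
    - {"linear":[-0.034,0,0],"yaw":0}
    - {"linear":[-0.034,0.008,0],"yaw":0}
    - {"linear":[-0.034,0.014,0],"yaw":0}
    - {"linear":[-0.034,0.02,0],"yaw":0}

```text
t: 5.12
tool_pos: [0.4317, 0.3134, 0.0453]
orientation: [-1.213, 1.185, -1.183]
force: [0.0, -0.4, -0.5]
opening: 0.0006
```

Run:
```python
from h import *
im=robot.read_camera("scene"); cv2.imwrite("pics/s6.png",cv2.resize(im[180:250,320:420],None,fx=7,fy=7,interpolation=cv2.INTER_CUBIC))
p=robot.read_state()['tool_pos'];print(p,robot.read_state()['force'])
for z in (.05,.06,.07): 
    q=proj("scene",[(.433+dx,p[1]-.0075,z) for dx in(-.017,0,.017)]); print(z,((q-[320,180])*7).round().tolist())
```

```text
[0.43127003 0.3131153  0.04446693] [-1.65184251 -0.27537189 -1.32149067]
0.05 [[397.0, 317.0], [382.0, 339.0], [367.0, 361.0]]
0.06 [[401.0, 299.0], [386.0, 321.0], [371.0, 343.0]]
0.07 [[404.0, 281.0], [389.0, 303.0], [374.0, 325.0]]
```

View pics/s6.png

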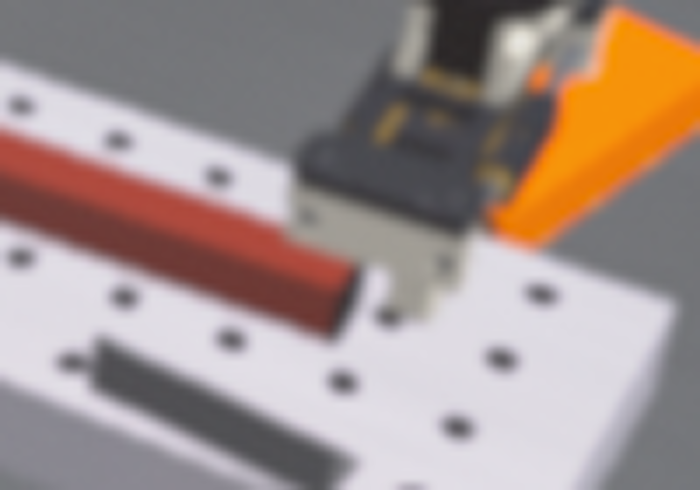

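The finger now reaches to z≈0.06. Its wide carrier overhangs the bar just above the top face, and it would foul the rear end as it rises. I'll turn the gripper by 90° so that a flat finger back does the pushing.

Call:
carry_out:
  increments:
    - {"linear":[-0.012,-0.004,0],"yaw":-0.18}
    - {"linear":[-0.012,-0.004,0],"yaw":-0.36}
    - {"linear":[-0.012,-0.004,0],"yaw":-0.54}
    - {"linear":[-0.012,-0.004,0],"yaw":-0.72}
    - {"linear":[-0.012,-0.004,0],"yaw":-0.9}

```text
t: 5.8
tool_pos: [0.4309, 0.3247, 0.0484]
orientation: [-1.504, 0.493, -0.498]
force: [0.3, 1.3, 1.7]
opening: 0.0005
```

Run:
```python
from h import *
to((.432,.324,.047),1.602)
```

```text
t=5.80 p=[0.4309 0.3247 0.0484] shift=[0.0013 0.0014 0.0001] yaw=-0.6653 F [0.3 1.3 1.7] op 0.0005
```

Call:
carry_out:
  increments:
    - {"linear":[0,0,0],"yaw":-0.18}
    - {"linear":[0,0,0],"yaw":-0.36}
    - {"linear":[0,0,0],"yaw":-0.54}
    - {"linear":[0,0,0],"yaw":-0.665}
    - {"linear":[0,0,0],"yaw":-0.665}

```text
t: 6.42
tool_pos: [0.4309, 0.3244, 0.0483]
orientation: [-1.563, -0.028, 0.019]
force: [-0.2, -0.3, 0.0]
opening: 0.0007
```

Run:
```python
from h import *
im=robot.read_camera("scene"); cv2.imwrite("pics/s7.png",cv2.resize(im[170:250,310:420],None,fx=7,fy=7,interpolation=cv2.INTER_CUBIC))
im=robot.read_camera("wrist"); cv2.imwrite("pics/w7.png",im)
to((.432,.324,.047),1.602)
s,p,R=tool();print(R.round(3))
```

```text
t=6.53 p=[0.4309 0.3245 0.0483] shift=[ 0.001   0.0013 -0.0005] yaw=-0.0037 F [0.3 0.8 0. ] op 0.0005
[[ 1.     0.006 -0.028]
 [ 0.028  0.007  1.   ]
 [ 0.006 -1.     0.007]]
```

View pics/s7.png

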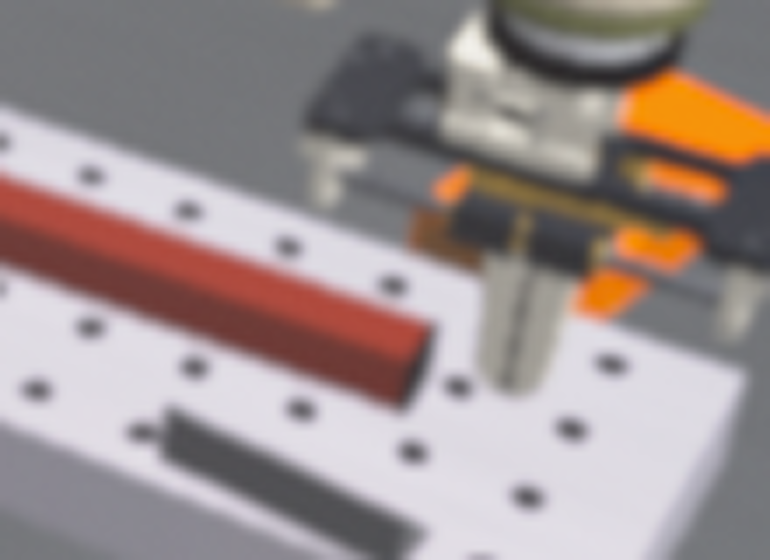

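View pics/w7.png

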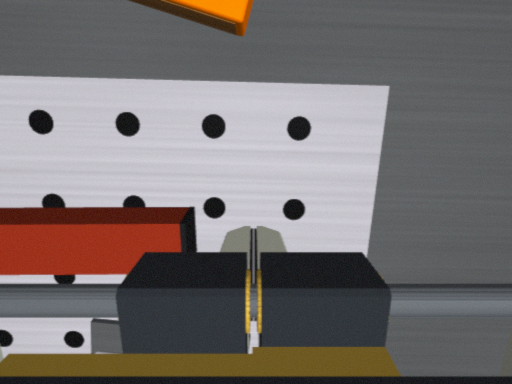

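The fingers are now clear of the bar. In the wrist view the plug edge is at col ~193, the finger's left side is at col ~222, and the finger is centred on the end. I'll push about 18 mm after contact.

Call:
carry_out:
  increments:
    - {"linear":[0.001,0,-0.014],"yaw":0}
    - {"linear":[0.001,0,-0.021],"yaw":0}
    - {"linear":[0.001,0,-0.028],"yaw":0}
    - {"linear":[0.001,0,-0.034],"yaw":0}
    - {"linear":[0.001,0,-0.038],"yaw":0}

```text
t: 7.15
tool_pos: [0.4334, 0.287, 0.0486]
orientation: [-1.561, -0.026, 0.016]
force: [-0.7, 4.6, 0.8]
opening: 0.0007
```

Run:
```python
from h import *
im=chk(); cv2.imwrite("pics/s8.png",cv2.resize(im[150:270,225:420],None,fx=4,fy=4,interpolation=cv2.INTER_CUBIC))
im=robot.read_camera("top"); cv2.imwrite("pics/t8.png",im)
r,c=rect(roi(red(im),60,160,320,240)); b=cv2.boxPoints(r);print("front px",c[:,0,0].max(), b.round(1).tolist())
to((.432,.28,.047),1.602)
```

```text
t=7.15 y=0.2870 ang=0.3361 front=239 rear=363 F=[-0.7  4.6  0.8]
front px 280 [[142.89999389648438, 205.89999389648438], [279.6000061035156, 199.0], [280.1000061035156, 208.39999389648438], [143.39999389648438, 215.39999389648438]]
t=7.25 p=[0.4334 0.2867 0.0486] shift=[-0.0016  0.0015 -0.0067] yaw=-0.0043 F [-0.3  3.   2.1] op 0.0003
```

View pics/s8.png

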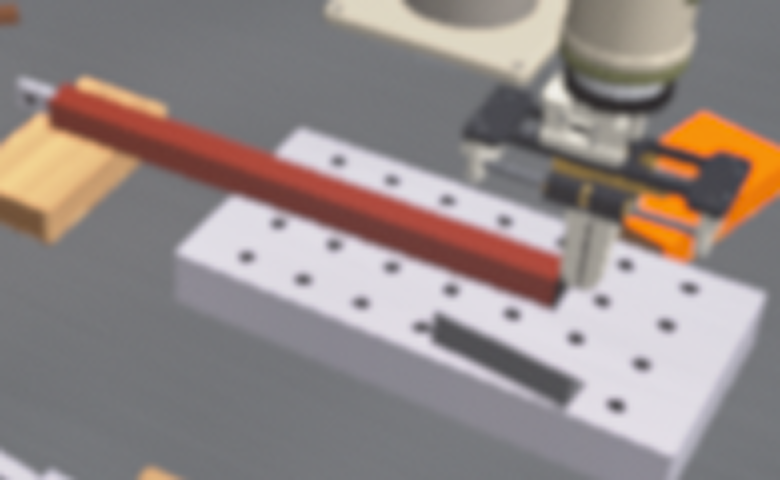

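Call:
carry_out:
  increments:
    - {"linear":[0,0,-0.002],"yaw":0}
    - {"linear":[0,0,-0.004],"yaw":0}
    - {"linear":[0,0,0.001],"yaw":0}
    - {"linear":[0,0,0.001],"yaw":0}
    - {"linear":[0,0,0.001],"yaw":0}

```text
t: 7.88
tool_pos: [0.4332, 0.2874, 0.0483]
orientation: [-1.563, -0.026, 0.016]
force: [-0.7, -0.1, 0.4]
opening: 0.0003
```

```bash
python3 -c "from h import *;chk()"
```

```text
t=7.88 y=0.2874 ang=0.3365 front=238 rear=363 F=[-0.7 -0.1  0.4]
```

Call:
carry_out:
  increments:
    - {"linear":[0,0,-0.005],"yaw":0}
    - {"linear":[0,0,-0.008],"yaw":0}
    - {"linear":[0,0,-0.008],"yaw":0}
    - {"linear":[0,0,-0.003],"yaw":0}
    - {"linear":[0,0,-0.003],"yaw":0}

```text
t: 8.55
tool_pos: [0.4332, 0.2843, 0.0481]
orientation: [-1.563, -0.026, 0.017]
force: [-0.7, -0.5, -1.6]
opening: 0.0005
```

```bash
python3 -c "from h import *;chk()"
```

```text
t=8.55 y=0.2843 ang=0.3360 front=237 rear=362 F=[-0.7 -0.5 -1.6]
```

Call:
carry_out:
  increments:
    - {"linear":[0,0,-0.005],"yaw":0}
    - {"linear":[0,0,-0.008],"yaw":0}
    - {"linear":[0,0,-0.008],"yaw":0}
    - {"linear":[0,0,-0.003],"yaw":0}
    - {"linear":[0,0,-0.003],"yaw":0}

```text
t: 9.22
tool_pos: [0.433, 0.2811, 0.0479]
orientation: [-1.564, -0.026, 0.017]
force: [0.1, 0.1, 0.7]
opening: 0.0006
```

```bash
python3 -c "from h import *;chk()"
```

```text
t=9.22 y=0.2811 ang=0.3371 front=236 rear=361 F=[0.1 0.1 0.7]
```

Call:
carry_out:
  increments:
    - {"linear":[0,0,-0.005],"yaw":0}
    - {"linear":[0,0,-0.008],"yaw":0}
    - {"linear":[0,0,-0.008],"yaw":0}
    - {"linear":[0,0,-0.003],"yaw":0}
    - {"linear":[0,0,-0.003],"yaw":0}

```text
t: 9.9
tool_pos: [0.4329, 0.278, 0.0476]
orientation: [-1.565, -0.026, 0.018]
force: [-0.0, 0.3, -0.1]
opening: 0.0003
```

```bash
python3 -c "from h import *;chk()"
```

```text
t=9.90 y=0.2780 ang=0.3377 front=235 rear=360 F=[-0.   0.3 -0.1]
```

Call:
carry_out:
  increments:
    - {"linear":[0,0,-0.005],"yaw":0}
    - {"linear":[0,-0.001,-0.008],"yaw":0}
    - {"linear":[0,-0.001,-0.008],"yaw":0}
    - {"linear":[0,-0.001,-0.003],"yaw":0}
    - {"linear":[0,-0.001,-0.003],"yaw":0}

```text
t: 10.58
tool_pos: [0.4329, 0.2748, 0.0484]
orientation: [-1.566, -0.026, 0.018]
force: [0.3, 0.4, -0.6]
opening: 0.0005
```

```bash
python3 -c "from h import *;chk()"
```

```text
t=10.57 y=0.2748 ang=0.3384 front=235 rear=359 F=[ 0.3  0.4 -0.6]
```

Call:
carry_out:
  increments:
    - {"linear":[0,0,-0.005],"yaw":0}
    - {"linear":[0,0,-0.008],"yaw":0}
    - {"linear":[0,0,-0.008],"yaw":0}
    - {"linear":[0,0,-0.003],"yaw":0}
    - {"linear":[0,0,-0.003],"yaw":0}

```text
t: 11.25
tool_pos: [0.4327, 0.2716, 0.0481]
orientation: [-1.566, -0.026, 0.019]
force: [0.1, -1.1, -0.7]
opening: 0.0003
```

```bash
python3 -c "from h import *;chk()"
```

```text
t=11.25 y=0.2716 ang=0.3381 front=234 rear=358 F=[ 0.1 -1.1 -0.7]
```

Call:
carry_out:
  increments:
    - {"linear":[0,0,-0.005],"yaw":0}
    - {"linear":[0,0,-0.008],"yaw":0}
    - {"linear":[0,0,-0.008],"yaw":0}
    - {"linear":[0,0,-0.003],"yaw":0}
    - {"linear":[0,0,-0.003],"yaw":0}

```text
t: 11.92
tool_pos: [0.4327, 0.2685, 0.0479]
orientation: [-1.567, -0.026, 0.019]
force: [0.2, -0.5, -0.7]
opening: 0.0003
```

```bash
python3 -c "from h import *;chk()"
```

```text
t=11.93 y=0.2685 ang=0.3394 front=233 rear=357 F=[ 0.2 -0.5 -0.7]
```

Call:
carry_out:
  increments:
    - {"linear":[0,0,-0.005],"yaw":0}
    - {"linear":[0,-0.001,-0.008],"yaw":0}
    - {"linear":[0,-0.001,-0.008],"yaw":0}
    - {"linear":[0,-0.001,-0.003],"yaw":0}
    - {"linear":[0,-0.001,-0.003],"yaw":0}

```text
t: 12.6
tool_pos: [0.4327, 0.2655, 0.0488]
orientation: [-1.567, -0.026, 0.02]
force: [-0.1, 0.5, 0.5]
opening: 0.0006
```

```bash
python3 -c "from h import *;chk()"
```

```text
t=12.60 y=0.2655 ang=0.3396 front=233 rear=356 F=[-0.1  0.5  0.5]
```

Call:
carry_out:
  increments:
    - {"linear":[0,0,-0.005],"yaw":0}
    - {"linear":[0,0,-0.008],"yaw":0}
    - {"linear":[0,0,-0.008],"yaw":0}
    - {"linear":[0,0,-0.003],"yaw":0}
    - {"linear":[0,0,-0.003],"yaw":0}

```text
t: 13.28
tool_pos: [0.4326, 0.2624, 0.0486]
orientation: [-1.568, -0.026, 0.02]
force: [-0.3, -0.3, -0.3]
opening: 0.0004
```

```bash
python3 -c "from h import *;chk()"
```

```text
t=13.28 y=0.2624 ang=0.3393 front=232 rear=355 F=[-0.3 -0.3 -0.3]
```

Call:
carry_out:
  increments:
    - {"linear":[0,0,-0.005],"yaw":0}
    - {"linear":[0,0,-0.008],"yaw":0}
    - {"linear":[0,0,-0.008],"yaw":0}
    - {"linear":[0,0,-0.003],"yaw":0}
    - {"linear":[0,0,-0.003],"yaw":0}

```text
t: 13.95
tool_pos: [0.4325, 0.2592, 0.0483]
orientation: [-1.569, -0.026, 0.021]
force: [-0.3, 0.8, 0.2]
opening: 0.0006
```

```bash
python3 -c "from h import *;chk()"
```

```text
t=13.95 y=0.2592 ang=0.3399 front=231 rear=354 F=[-0.3  0.8  0.2]
```

Call:
carry_out:
  increments:
    - {"linear":[0,0,-0.005],"yaw":0}
    - {"linear":[0,-0.001,-0.008],"yaw":0}
    - {"linear":[0,-0.001,-0.008],"yaw":0}
    - {"linear":[0,-0.001,-0.003],"yaw":0}
    - {"linear":[0,-0.001,-0.003],"yaw":0}

```text
t: 14.62
tool_pos: [0.4324, 0.256, 0.0491]
orientation: [-1.569, -0.025, 0.021]
force: [0.0, -0.7, -0.1]
opening: 0.0005
```

```bash
python3 -c "from h import *;chk()"
```

```text
t=14.62 y=0.2560 ang=0.3245 front=230 rear=353 F=[ 0.  -0.7 -0.1]
```

The angle dropped from 0.340 to 0.325, so the bar is tipping. I'll back away and watch it.

Call:
carry_out:
  increments:
    - {"linear":[0,0,0.015],"yaw":0}
    - {"linear":[0,0,0.025],"yaw":0}
    - {"linear":[0,0,0.03],"yaw":0}
    - {"linear":[0,0,0.03],"yaw":0}
    - {"linear":[0,0,0.03],"yaw":0}

```text
t: 15.3
tool_pos: [0.4314, 0.2858, 0.049]
orientation: [-1.569, -0.025, 0.022]
force: [-0.5, -0.2, -1.0]
opening: 0.0006
```

Run:
```python
from h import *
im=chk(); cv2.imwrite("pics/s9.png",cv2.resize(im[150:270,220:420],None,fx=4,fy=4,interpolation=cv2.INTER_CUBIC))
to((.432,.29,.20),.03)
```

```text
t=15.30 y=0.2858 ang=0.2952 front=231 rear=353 F=[-0.5 -0.2 -1. ]
t=15.35 p=[0.4314 0.2857 0.0491] shift=[ 0.0011 -0.1509  0.0044] yaw=1.5707 F [-0.  -0.6 -0.3] op 0.0007
```

View pics/s9.png

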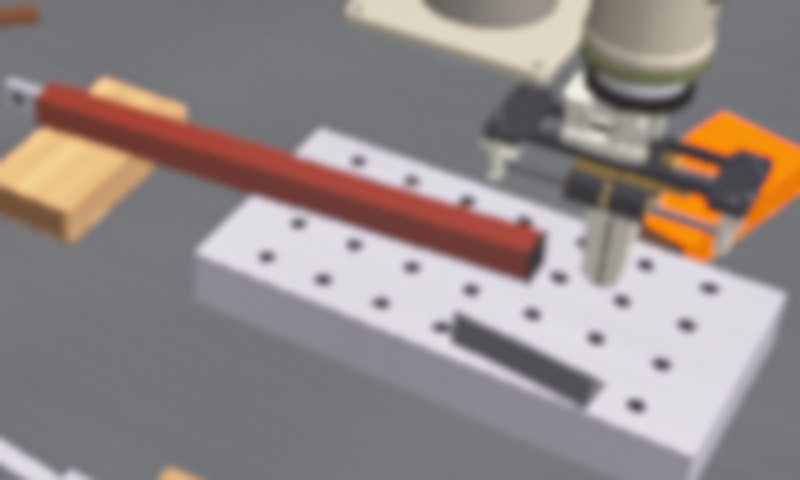

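The bar has tipped fully onto the packing, with its rear raised to about (535,250) in the crop, after a last nudge of 3 mm. Next I go to the lug.

Call:
carry_out:
  increments:
    - {"linear":[0,-0.06,0],"yaw":0}
    - {"linear":[0,-0.12,0],"yaw":0.18}
    - {"linear":[0,-0.18,0],"yaw":0.36}
    - {"linear":[0.02,-0.22,-0.04],"yaw":0.54}
    - {"linear":[0.04,-0.25,-0.09],"yaw":0.72}
  gripper: 1

```text
t: 15.98
tool_pos: [0.4742, 0.1962, 0.3016]
orientation: [-1.498, 0.54, -0.546]
force: [1.9, -0.8, 0.1]
opening: 0.0458
```

```bash
python3 -c "
from h import *
to((.61,-.23,.30),0.03)"
```

```text
t=15.97 p=[0.4742 0.1962 0.3016] shift=[ 0.377   0.0014 -0.2407] yaw=0.8467 F [ 1.9 -0.8  0.1] op 0.0458
```

Call:
carry_out:
  increments:
    - {"linear":[0.05,0,-0.032],"yaw":0.18}
    - {"linear":[0.1,0,-0.064],"yaw":0.36}
    - {"linear":[0.15,0,-0.096],"yaw":0.54}
    - {"linear":[0.2,0,-0.128],"yaw":0.72}
    - {"linear":[0.25,0,-0.16],"yaw":0.846}

```text
t: 16.6
tool_pos: [0.5641, -0.089, 0.3016]
orientation: [-1.215, 1.188, -1.192]
force: [0.1, -0.0, 0.1]
opening: 0.0921
```

```bash
python3 -c "
from h import *
to((.61,-.23,.30),0.03)"
```

```text
t=16.60 p=[ 0.5641 -0.089   0.3016] shift=[0.1421 0.0016 0.0423] yaw=-0.0049 F [ 0.1 -0.   0.1] op 0.0921
```

Call:
carry_out:
  increments:
    - {"linear":[0.055,0.02,0.016],"yaw":0}
    - {"linear":[0.11,0.04,0.033],"yaw":0}
    - {"linear":[0.142,0.06,0.042],"yaw":0}
    - {"linear":[0.142,0.06,0.042],"yaw":0}

```text
t: 17.1
tool_pos: [0.6084, -0.2319, 0.2381]
orientation: [-1.216, 1.195, -1.191]
force: [0.4, 1.1, -0.2]
opening: 0.0929
```

Run:
```python
from h import *
import pickle
P=robot.camera_params("wrist"); im=robot.read_camera("wrist"); cv2.imwrite("pics/w10.png",im); pickle.dump(P,open("w10.pkl","wb"))
print(robot.read_state()['tool_pos'])
cv2.imwrite("pics/w10c.png",cv2.resize(im[100:250,180:330],None,fx=4,fy=4,interpolation=cv2.INTER_CUBIC))
r,c=rect(roi(yel(im),120,40,400,260)); print(r); print(plane("wrist",cv2.boxPoints(r),.03,P).round(3))
```

```text
[ 0.60903299 -0.23047011  0.2399599 ]
((266.14862060546875, 154.10809326171875), (20.385473251342773, 37.31856155395508), 9.462322235107422)
[[ 0.608 -0.235  0.03 ]
 [ 0.615 -0.189  0.03 ]
 [ 0.64  -0.192  0.03 ]
 [ 0.634 -0.239  0.03 ]]
```

View pics/w10.png

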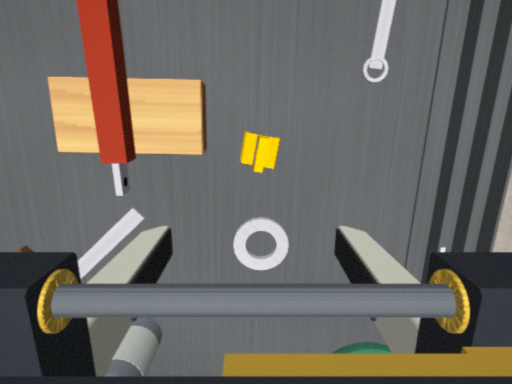

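View pics/w10c.png

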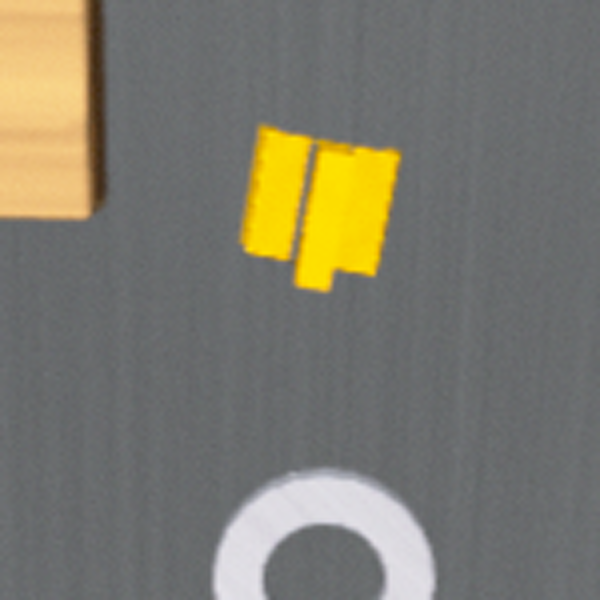

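The lug's upright eye plate shows at crop cols 295–352 and rows 143–290. I'm working out the grip pose now.

Run:
```python
from h import *
import pickle
P=pickle.load(open("w10.pkl","rb"))
def f(pts,z): 
    p=(np.array(pts,float)+.5)/4-.5+[180,100]; return plane("wrist",p,z,P)
e=f([(318,143),(353,147),(295,286),(331,291)],.063); print(e.round(4)); print("eye c",e.mean(0).round(4)); d=(e[0]+e[1]-e[2]-e[3]); print("len",np.linalg.norm(d)/2,"wid",np.linalg.norm(e[1]-e[0]),"ang",np.arctan2(d[1],d[0]))
s=f([(262,127),(400,150),(242,248),(377,275)],.023); d=(s[0]+s[2]-s[1]-s[3])/2; print("saddle c",s.mean(0).round(4),"wid",np.linalg.norm(d)); d2=s[0]+s[1]-s[2]-s[3]; print("len",np.linalg.norm(d2)/2,np.arctan2(d2[1],d2[0]))
# where does finger tip geometry sit in open state: corner rows
p=np.array(robot.read_state()['tool_pos'])
for dz in (.008,0,-.011,-.02,-.025): print(dz,proj("wrist",[(p[0]+sx*.0465,p[1]+.0075,p[2]-dz) for sx in(-1,1)],P).round().tolist())
```

```text
[[ 0.6138 -0.1879  0.063 ]
 [ 0.6238 -0.1888  0.063 ]
 [ 0.6081 -0.2295  0.063 ]
 [ 0.6188 -0.2308  0.063 ]]
eye c [ 0.6161 -0.2093  0.063 ]
len 0.04210863756284486 wid 0.010076435437957304 ang 1.4426390291790527
saddle c [ 0.6159 -0.2091  0.023 ] wid 0.04455462146962627
len 0.03990551676002922 1.423970350568309
0.008 [[184.0, 208.0], [327.0, 211.0]]
0 [[181.0, 212.0], [329.0, 215.0]]
-0.011 [[177.0, 217.0], [334.0, 221.0]]
-0.02 [[173.0, 223.0], [338.0, 226.0]]
-0.025 [[171.0, 226.0], [340.0, 229.0]]
```

```bash
python3 -c "
from h import *
to((.6160,-.2092,.06),-0.138); s,p,R=tool(); print(R.round(3), s['q'].round(2))"
```

```text
t=17.15 p=[ 0.609  -0.2305  0.24  ] shift=[-0.0204  0.1801  0.0069] yaw=0.1610 F [-0.3  0.6  0.3] op 0.0926
[[ 0.023  0.003  1.   ]
 [-1.     0.004  0.023]
 [-0.004 -1.     0.003]] [-0.44  0.25  1.27  0.    1.62 -0.47]
```

Call:
carry_out:
  increments:
    - {"linear":[-0.01,0.05,0.003],"yaw":0.08}
    - {"linear":[-0.02,0.1,0.007],"yaw":0.161}
    - {"linear":[-0.0204,0.145,0.007],"yaw":0.161}
    - {"linear":[-0.0204,0.18,0.007],"yaw":0.161}
    - {"linear":[-0.0204,0.18,0.007],"yaw":0.161}
  gripper: 0.4

```text
t: 17.77
tool_pos: [0.614, -0.207, 0.0578]
orientation: [-1.139, 1.313, -1.304]
force: [-0.6, 0.7, -0.0]
opening: 0.0474
```

Run:
```python
from h import *
to((.6160,-.2092,.012),-0.138)
P=robot.camera_params("wrist"); im=robot.read_camera("wrist"); cv2.imwrite("pics/w11.png",im)
im=robot.read_camera("scene"); cv2.imwrite("pics/s11.png",cv2.resize(im[150:250,170:290],None,fx=6,fy=6,interpolation=cv2.INTER_CUBIC))
```

```text
t=17.77 p=[ 0.614  -0.207   0.0578] shift=[0.0022 0.0458 0.0024] yaw=0.0014 F [-0.6  0.7 -0. ] op 0.0474
```

View pics/w11.png

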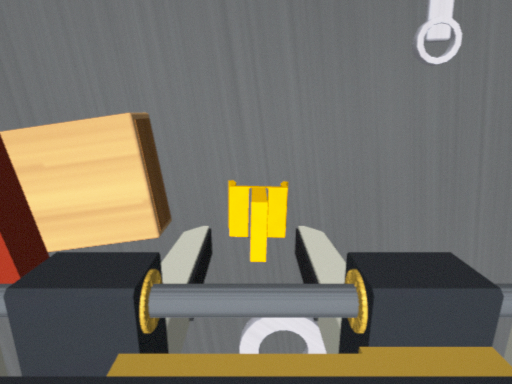

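View pics/s11.png

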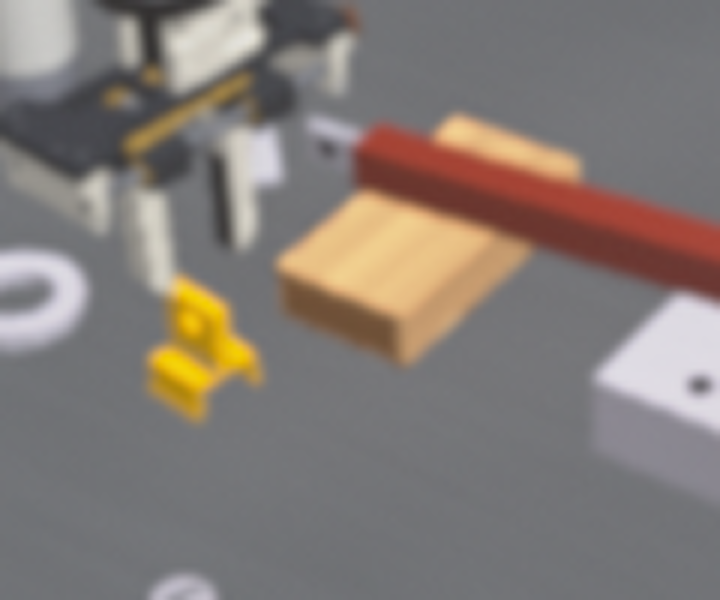

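Call:
carry_out:
  increments:
    - {"linear":[0.001,0.01,0.002],"yaw":0}
    - {"linear":[0.002,0.02,0.0024],"yaw":0}
    - {"linear":[0.002,0.03,0.0024],"yaw":0}
    - {"linear":[0.002,0.038,0.0024],"yaw":0}
    - {"linear":[0.002,0.044,0.0024],"yaw":0}

```text
t: 18.5
tool_pos: [0.619, -0.2108, 0.0173]
orientation: [-1.136, 1.308, -1.309]
force: [0.7, 0.1, 0.7]
opening: 0.0373
```

Run:
```python
from h import *
to((.6160,-.2092,.012),-0.138)
im=robot.read_camera("wrist"); cv2.imwrite("pics/w12.png",im)
im=robot.read_camera("scene"); cv2.imwrite("pics/s12.png",cv2.resize(im[150:250,170:290],None,fx=6,fy=6,interpolation=cv2.INTER_CUBIC))
```

```text
t=18.50 p=[ 0.619  -0.2108  0.0173] shift=[-0.0012  0.0053 -0.0032] yaw=0.0008 F [0.7 0.1 0.7] op 0.0373
```

View pics/w12.png

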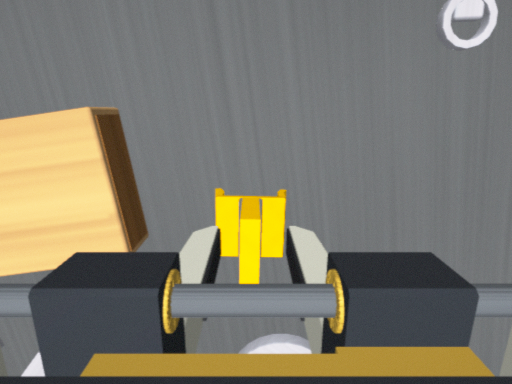

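View pics/s12.png

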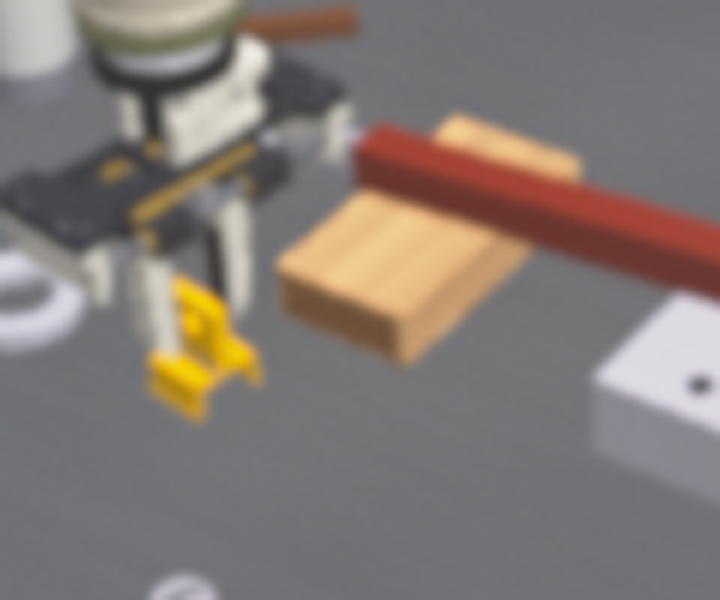

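Run:
```python
from h import *
p=np.array(robot.read_state()['tool_pos'])
f=lambda X:((proj("scene",X)-[170,150])*6).round().tolist()
_,_,R=tool(); zt=R[:,2]; xt=R[:,0]
for dz in (.015,.02,.025): print("tip+z side outer/inner",dz,f([p+zt*.036+[0,0,dz],p+zt*.0186+[0,0,dz],p-zt*.0186+[0,0,dz]]))
print("eye top ends/centre", f([(.6188,-.1884,.063),(.6134,-.2301,.063),(.6161,-.2092,.046)]))
print("saddle side",f([(.637,-.212,.023)]))
print("tip width +-7.5",f([p+zt*.0186+xt*.0075+[0,0,.02],p+zt*.0186-xt*.0075+[0,0,.02]]))
```

```text
tip+z side outer/inner 0.015 [[142.0, 372.0], [167.0, 357.0], [217.0, 325.0]]
tip+z side outer/inner 0.02 [[142.0, 365.0], [166.0, 350.0], [216.0, 318.0]]
tip+z side outer/inner 0.025 [[141.0, 358.0], [165.0, 343.0], [215.0, 311.0]]
eye top ends/centre [[219.0, 310.0], [166.0, 279.0], [195.0, 319.0]]
saddle side [[170.0, 371.0]]
tip width +-7.5 [[156.0, 344.0], [175.0, 355.0]]
```

Call:
carry_out:
  increments:
    - {"linear":[-0.001,0.003,-0.003],"yaw":0}
    - {"linear":[-0.001,0.006,-0.003],"yaw":0}
    - {"linear":[-0.001,0.006,-0.003],"yaw":0}

```text
t: 18.98
tool_pos: [0.6157, -0.2091, 0.0109]
orientation: [-1.136, 1.309, -1.308]
force: [0.1, 0.6, -0.2]
opening: 0.037
```

Call:
carry_out:
  increments:
    - {"linear":[0,0,0],"yaw":0}
    - {"linear":[0,0,0],"yaw":0}
    - {"linear":[0,0,0],"yaw":0}
    - {"linear":[0,0,0],"yaw":0}
    - {"linear":[0,0,0],"yaw":0}
  gripper: 0
  newtons: 15

```text
t: 19.6
tool_pos: [0.6157, -0.2091, 0.0108]
orientation: [-1.136, 1.309, -1.308]
force: [-0.2, -0.5, -0.4]
opening: 0.0101
```

Run:
```python
from h import *
to((.6160,-.2092,.012),-0.138)
im=robot.read_camera("wrist"); cv2.imwrite("pics/w13.png",im)
im=robot.read_camera("scene"); cv2.imwrite("pics/s13.png",cv2.resize(im[150:250,170:290],None,fx=6,fy=6,interpolation=cv2.INTER_CUBIC))
```

```text
t=19.60 p=[ 0.6157 -0.2091  0.0108] shift=[ 0.     -0.0012  0.0003] yaw=0.0009 F [-0.2 -0.5 -0.4] op 0.0101
```

View pics/s13.png

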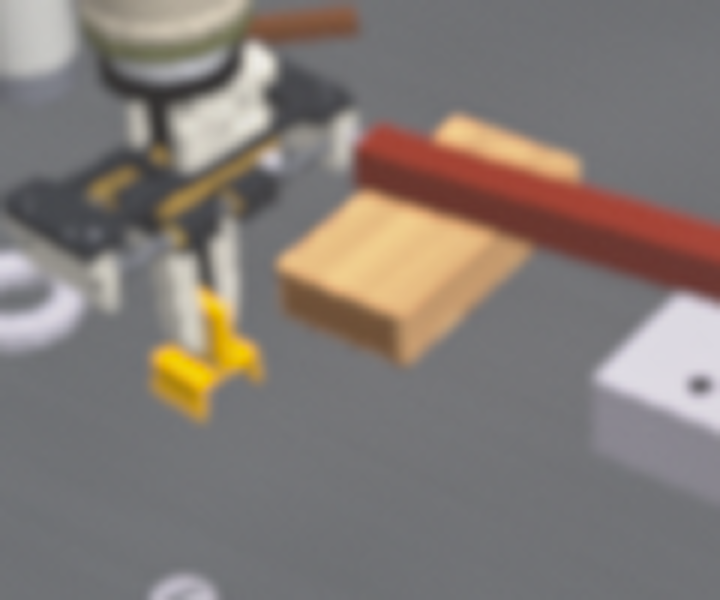

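View pics/w13.png

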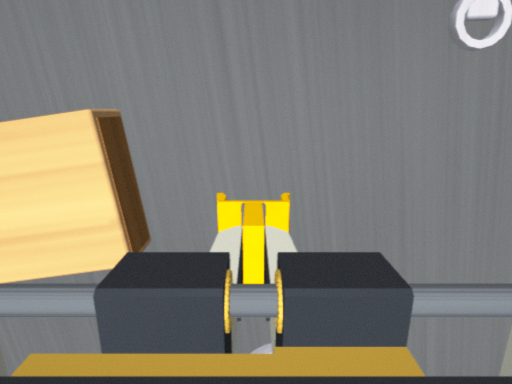

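The lug is gripped (opening 10.1 mm), with its centre within about 0.5 mm of the TCP. I'll lift it and go to a hover from which the edge and the bar can be measured.

```bash
python3 -c "
from h import *
to((.44,-.06,.20),0.03)"
```

```text
t=19.70 p=[ 0.6157 -0.2091  0.0109] shift=[-0.1245 -0.1891 -0.1939] yaw=-0.1671 F [ 0.1  0.2 -2.1] op 0.01
```

Call:
carry_out:
  increments:
    - {"linear":[0,-0.02,0],"yaw":0}
    - {"linear":[0,-0.06,0],"yaw":0}
    - {"linear":[0,-0.11,0],"yaw":0}
    - {"linear":[0,-0.16,0],"yaw":0}
    - {"linear":[0,-0.19,0],"yaw":0}

```text
t: 20.32
tool_pos: [0.6163, -0.2104, 0.2063]
orientation: [-1.134, 1.305, -1.311]
force: [0.9, -0.2, -1.2]
opening: 0.0101
```

```bash
python3 -c "
from h import *
to((.44,-.06,.20),0.03)"
```

```text
t=20.32 p=[ 0.6163 -0.2104  0.2063] shift=[-0.1249  0.0052 -0.1952] yaw=-0.1671 F [ 0.9 -0.2 -1.2] op 0.0101
```

Call:
carry_out:
  increments:
    - {"linear":[-0.03,0,-0.047],"yaw":-0.08}
    - {"linear":[-0.06,0,-0.094],"yaw":-0.167}
    - {"linear":[-0.09,0,-0.141],"yaw":-0.167}
    - {"linear":[-0.115,0,-0.18],"yaw":-0.167}
    - {"linear":[-0.125,0,-0.195],"yaw":-0.167}

```text
t: 20.95
tool_pos: [0.4388, -0.0586, 0.2067]
orientation: [-1.216, 1.18, -1.19]
force: [0.1, 0.1, -0.7]
opening: 0.0097
```

Call:
carry_out:
  increments:
    - {"linear":[0,0,0],"yaw":0}
    - {"linear":[0,0,0],"yaw":0}

```text
t: 21.2
tool_pos: [0.4395, -0.0589, 0.2079]
orientation: [-1.215, 1.178, -1.191]
force: [0.2, -0.5, -1.8]
opening: 0.0098
```

Run:
```python
from h import *
import pickle
P=robot.camera_params("wrist"); im=robot.read_camera("wrist"); cv2.imwrite("pics/w14.png",im); pickle.dump(P,open("w14.pkl","wb"))
to((.44,-.06,.20),0.03)
```

```text
t=21.25 p=[ 0.4395 -0.0591  0.2075] shift=[0.0009 0.0075 0.0004] yaw=0.0007 F [-0.2 -0.  -1.9] op 0.0102
```

View pics/w14.png

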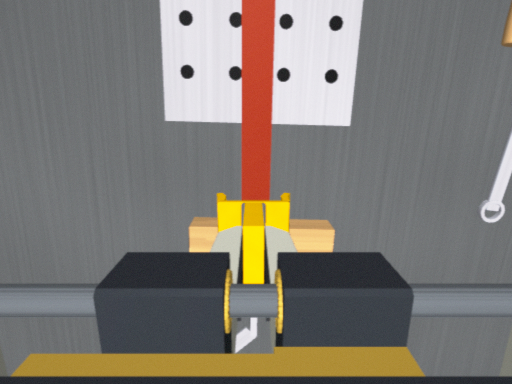

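The edge is at row ~123 and the bar spans cols 242–273; the lug hangs in the gripper.

Run:
```python
from h import *
import pickle
P=pickle.load(open("w14.pkl","rb")); im=cv2.imread("pics/w14.png")
w,e=edgefit(im,P,list(range(172,236))+list(range(280,345)),112,135,.05); print("edge",w.round(4),e)
# bar side edges by horizontal gradient in V of red-ness (R-G)
rg=im[...,2].astype(int)-im[...,1]
L=[];Rr=[]
for r in range(60,180,10):
    d=np.diff(cv2.GaussianBlur(rg.astype(np.float32),(3,3),0)[r]); a=225+d[225:256].argmax()+.5; b=256+d[256:290].argmin()+.5
    # tilted top: z=.08+.06*y approx
    z=.08
    for _ in range(4): q=plane("wrist",[[a,r],[b,r]],z,P); z=.0801+.06*(q[0,1]+.001)
    L.append(q); 
    print(r,a,b,q.round(4)[:,:2].tolist())
L=np.array(L); c=L.mean(1); k=np.polyfit(c[:,1],c[:,0],1); print("axis x=k0*y+k1",k, "width",np.linalg.norm(L[:,1]-L[:,0],axis=1).mean())
print("x at y=-.001",np.polyval(k,-.001),"angle jaw",np.arctan(-k[0]))
```

```text
edge [[ 0.3519 -0.0013  0.05  ]
 [ 0.5374 -0.0008  0.05  ]] 0.04398990845409401
60 241.5 272.5 [[0.426, 0.0567], [0.4547, 0.0576]]
70 240.5 272.5 [[0.4252, 0.0481], [0.4551, 0.049]]
80 241.5 272.5 [[0.4263, 0.0393], [0.4556, 0.0403]]
90 241.5 272.5 [[0.4265, 0.0304], [0.456, 0.0313]]
100 241.5 271.5 [[0.4267, 0.0213], [0.4555, 0.0222]]
110 241.5 271.5 [[0.4269, 0.012], [0.456, 0.0129]]
120 241.5 271.5 [[0.427, 0.0026], [0.4565, 0.0035]]
130 241.5 271.5 [[0.4272, -0.0071], [0.4569, -0.0062]]
140 241.5 270.5 [[0.4274, -0.0169], [0.4564, -0.0161]]
150 241.5 270.5 [[0.4276, -0.027], [0.4569, -0.0261]]
160 241.5 270.5 [[0.4278, -0.0373], [0.4574, -0.0364]]
170 241.5 270.5 [[0.428, -0.0477], [0.458, -0.0469]]
axis x=k0*y+k1 [-0.02486639  0.4417425 ] width 0.02937434997115441
x at y=-.001 0.4417673636375517 angle jaw 0.02486126520791464
```

Run:
```python
from h import *
import pickle
P=pickle.load(open("w14.pkl","rb")); im=cv2.imread("pics/w14.png")
cv2.imwrite("pics/w14c.png",cv2.resize(im[170:270,200:310],None,fx=6,fy=6,interpolation=cv2.INTER_CUBIC))
m=yel(im)
for r in (205,210,215,220):
    x=np.nonzero(m[r,200:310])[0]+200; print(r,x.min(),x.max(),plane("wrist",[[x.min()-.5,r],[x.max()+.5,r]],.2075+.0122,P).round(4)[:,:2].tolist())
to((.4418,-.002,.11),.025)
```

```text
205 217 289 [[0.4167, -0.0422], [0.4597, -0.041]]
210 217 288 [[0.4167, -0.0453], [0.4593, -0.0441]]
215 218 288 [[0.4173, -0.0484], [0.4595, -0.0472]]
220 218 288 [[0.4173, -0.0515], [0.4596, -0.0504]]
t=21.25 p=[ 0.4395 -0.0591  0.2075] shift=[-0.0569  0.0976  0.003 ] yaw=0.0057 F [-0.2 -0.  -1.9] op 0.0102
```

View pics/w14c.png

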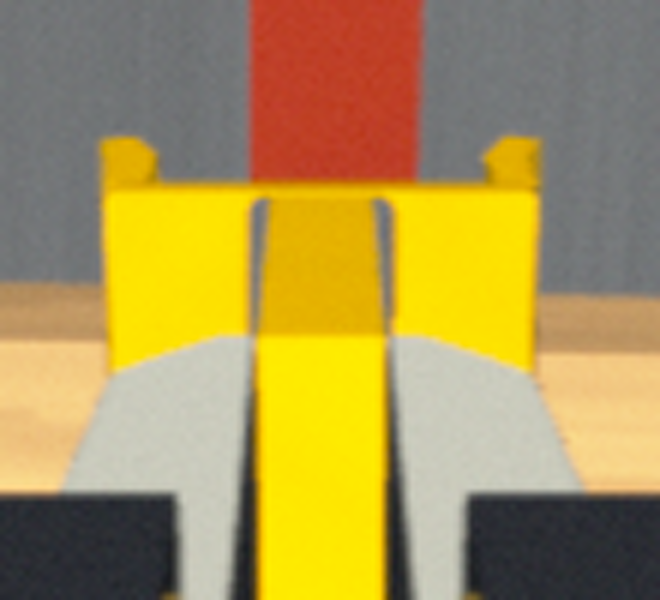

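```bash
python3 -c "
from h import *
to((.4426,-.002,.105),.025)"
```

```text
t=21.25 p=[ 0.4395 -0.0591  0.2075] shift=[-0.0569  0.1026  0.0037] yaw=0.0057 F [-0.2 -0.  -1.9] op 0.0102
```

Call:
carry_out:
  increments:
    - {"linear":[-0.025,0.02,0.0037],"yaw":0.006}
    - {"linear":[-0.045,0.045,0.0037],"yaw":0.006}
    - {"linear":[-0.057,0.075,0.0037],"yaw":0.006}
    - {"linear":[-0.057,0.095,0.0037],"yaw":0.006}
    - {"linear":[-0.057,0.103,0.0037],"yaw":0.006}

```text
t: 21.88
tool_pos: [0.442, -0.0021, 0.1031]
orientation: [-1.214, 1.186, -1.194]
force: [0.2, -0.5, -1.2]
opening: 0.0098
```

Call:
carry_out:
  increments:
    - {"linear":[0,0,0],"yaw":0}
    - {"linear":[0,0,0],"yaw":0}

```text
t: 22.12
tool_pos: [0.4427, -0.0025, 0.104]
orientation: [-1.213, 1.185, -1.195]
force: [-0.4, 0.2, -0.9]
opening: 0.0096
```

Run:
```python
from h import *
import pickle
P=robot.camera_params("wrist"); im=robot.read_camera("wrist"); cv2.imwrite("pics/w15.png",im); pickle.dump(P,open("w15.pkl","wb"))
cv2.imwrite("pics/w15c.png",cv2.resize(im[120:250,160:350],None,fx=4,fy=4,interpolation=cv2.INTER_CUBIC))
s=chk(); cv2.imwrite("pics/s15.png",cv2.resize(s[140:250,220:370],None,fx=5,fy=5,interpolation=cv2.INTER_CUBIC))
to((.4426,-.002,.08),.025)
p=np.array(robot.read_state()['tool_pos'])
m=yel(im)
for r in (205,210,215,220):
    x=np.nonzero(m[r,200:310])[0]+200; q=plane("wrist",[[x.min()-.5,r],[x.max()+.5,r]],p[2]+.0122,P); print(r,q.round(4)[:,:2].tolist(),"mid",q.mean(0).round(4))
rg=cv2.GaussianBlur(im[...,2].astype(np.float32)-im[...,1],(3,3),0)
for r in range(100,195,12):
    d=np.diff(rg[r]); a=225+d[225:256].argmax()+.5; b=256+d[256:300].argmin()+.5
    z=.08
    for _ in range(4): q=plane("wrist",[[a,r],[b,r]],z,P); z=.0801+.06*(q[0,1]+.001)
    print(r,q.round(4)[:,:2].tolist(),"mid",q.mean(0).round(4))
```

```text
t=22.18 y=-0.0025 ang=0.2910 front=287 rear=353 F=[ 0.7 -0.4 -1.7]
t=22.23 p=[ 0.4428 -0.0024  0.1041] shift=[-0.0004  0.0241 -0.0004] yaw=-0.0011 F [-0.1 -0.8 -1.4] op 0.0099
205 [[0.4201, 0.0146], [0.463, 0.0155]] mid [0.4415 0.015  0.1163]
210 [[0.4201, 0.0115], [0.4626, 0.0124]] mid [0.4413 0.0119 0.1163]
215 [[0.4207, 0.0084], [0.4627, 0.0093]] mid [0.4417 0.0088 0.1163]
220 [[0.4206, 0.0053], [0.4629, 0.0061]] mid [0.4418 0.0057 0.1163]
100 [[0.4255, 0.0746], [0.4547, 0.0753]] mid [0.4401 0.075  0.0846]
112 [[0.4255, 0.0673], [0.455, 0.068]] mid [0.4403 0.0676 0.0842]
124 [[0.4255, 0.0597], [0.4554, 0.0604]] mid [0.4404 0.0601 0.0837]
136 [[0.4255, 0.052], [0.4551, 0.0527]] mid [0.4403 0.0523 0.0833]
148 [[0.4261, 0.0441], [0.4554, 0.0448]] mid [0.4408 0.0444 0.0828]
160 [[0.4262, 0.036], [0.4558, 0.0366]] mid [0.441  0.0363 0.0823]
172 [[0.4262, 0.0277], [0.4555, 0.0283]] mid [0.4408 0.028  0.0818]
184 [[0.4269, 0.0192], [0.4559, 0.0198]] mid [0.4414 0.0195 0.0813]
```

View pics/w15c.png

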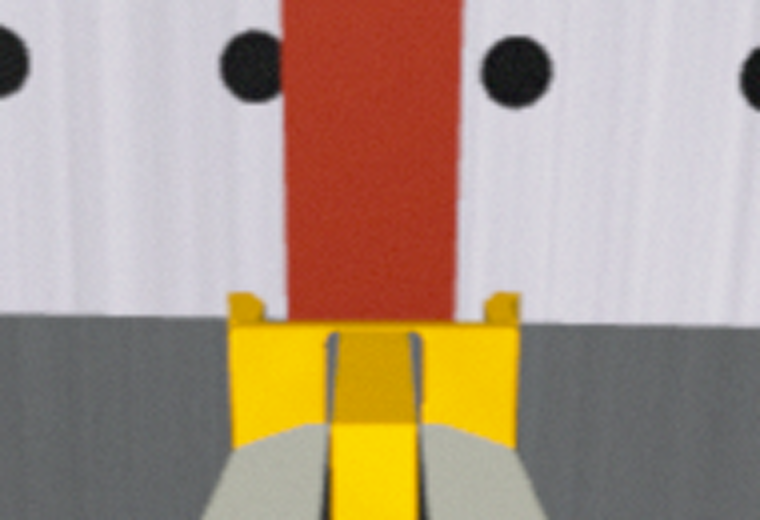

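View pics/s15.png

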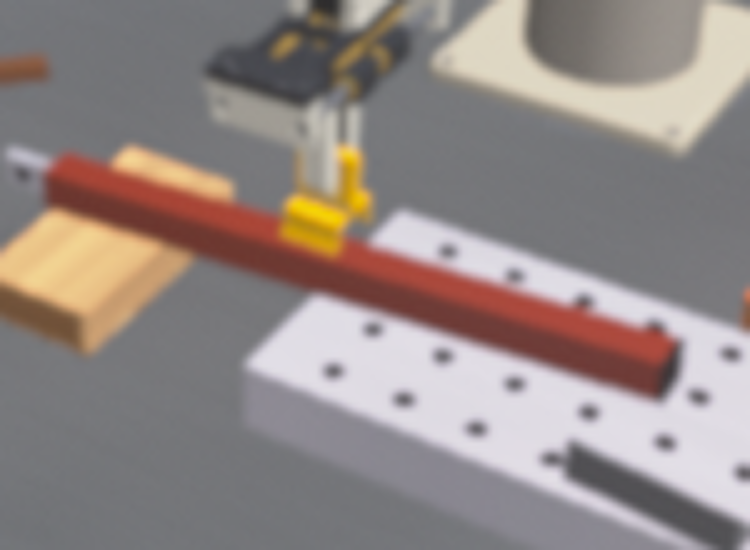

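Lug and bar are laterally aligned within 0.5 mm, and the lug centre is at y≈-0.0025 against the edge at -0.001. I'm lowering it gently.

Call:
carry_out:
  increments:
    - {"linear":[0,0.006,0],"yaw":0}
    - {"linear":[0,0.012,0],"yaw":0}
    - {"linear":[0,0.018,0],"yaw":0}
    - {"linear":[0,0.023,0],"yaw":0}
    - {"linear":[0,0.026,0],"yaw":0}

```text
t: 22.85
tool_pos: [0.4428, -0.0023, 0.0776]
orientation: [-1.213, 1.185, -1.195]
force: [-0.0, -0.2, -1.4]
opening: 0.0098
```

Run:
```python
from h import *
s=chk(); cv2.imwrite("pics/s16.png",cv2.resize(s[140:250,220:370],None,fx=5,fy=5,interpolation=cv2.INTER_CUBIC))
to((.4428,-.002,.0735),.025)
```

```text
t=22.85 y=-0.0023 ang=0.2904 front=290 rear=353 F=[-0.  -0.2 -1.4]
t=22.90 p=[ 0.4427 -0.0023  0.0774] shift=[-0.0003  0.0039  0.0001] yaw=-0.0009 F [-0.2 -0.6 -1.1] op 0.0099
```

View pics/s16.png

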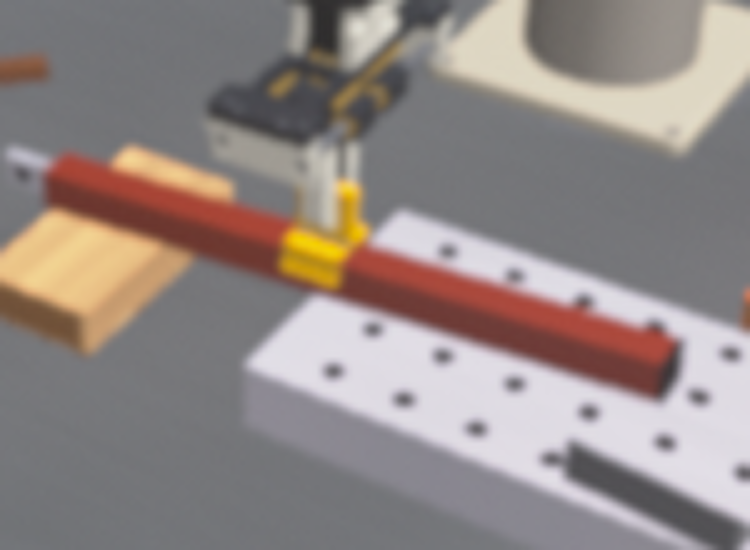

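The lug now straddles the tube. The last few millimetres go slowly while I watch the vertical force, which is -1.2 N while the lug hangs free.

Call:
carry_out:
  increments:
    - {"linear":[0,0.001,0],"yaw":0}
    - {"linear":[0,0.002,0],"yaw":0}
    - {"linear":[0,0.003,0],"yaw":0}

```text
t: 23.28
tool_pos: [0.4428, -0.0023, 0.0744]
orientation: [-1.213, 1.185, -1.195]
force: [-0.9, -0.3, -1.0]
opening: 0.0098
```

```bash
python3 -c "
from h import *
to((.4428,-.002,.0735),.025)"
```

```text
t=23.27 p=[ 0.4428 -0.0023  0.0744] shift=[-0.0003  0.0009 -0.    ] yaw=-0.0010 F [-0.9 -0.3 -1. ] op 0.0098
```

Call:
carry_out:
  increments:
    - {"linear":[0,0.0005,0],"yaw":0}
    - {"linear":[0,0.001,0],"yaw":0}
    - {"linear":[0,0.001,0],"yaw":0}

```text
t: 23.65
tool_pos: [0.443, -0.0023, 0.0736]
orientation: [-1.213, 1.185, -1.195]
force: [0.6, 0.2, -1.1]
opening: 0.01
```

```bash
python3 -c "
from h import *
chk()
to((.4428,-.002,.0735),.025)"
```

```text
t=23.65 y=-0.0023 ang=0.3096 front=290 rear=353 F=[ 0.6  0.2 -1.1]
t=23.70 p=[ 0.4429 -0.0024  0.0735] shift=[-0.0004  0.     -0.0001] yaw=-0.0010 F [-0.2  0.3 -1.5] op 0.0097
```

Call:
carry_out:
  increments:
    - {"linear":[0,-0.0005,0],"yaw":0}
    - {"linear":[0,-0.0008,0],"yaw":0}
    - {"linear":[0,-0.0008,0],"yaw":0}

```text
t: 24.08
tool_pos: [0.4429, -0.0024, 0.0743]
orientation: [-1.213, 1.185, -1.196]
force: [1.3, 0.1, -1.3]
opening: 0.01
```

```bash
python3 -c "
from h import *
s=chk(); cv2.imwrite('pics/s17.png',cv2.resize(s[140:250,220:370],None,fx=5,fy=5,interpolation=cv2.INTER_CUBIC))
to((.4428,-.002,.0735),.025)"
```

```text
t=24.07 y=-0.0024 ang=0.3289 front=290 rear=353 F=[ 1.3  0.1 -1.3]
t=24.12 p=[ 0.4429 -0.0024  0.0743] shift=[-0.0004  0.0008 -0.0001] yaw=-0.0009 F [ 0.3 -0.8 -1.3] op 0.01
```

View pics/s17.png

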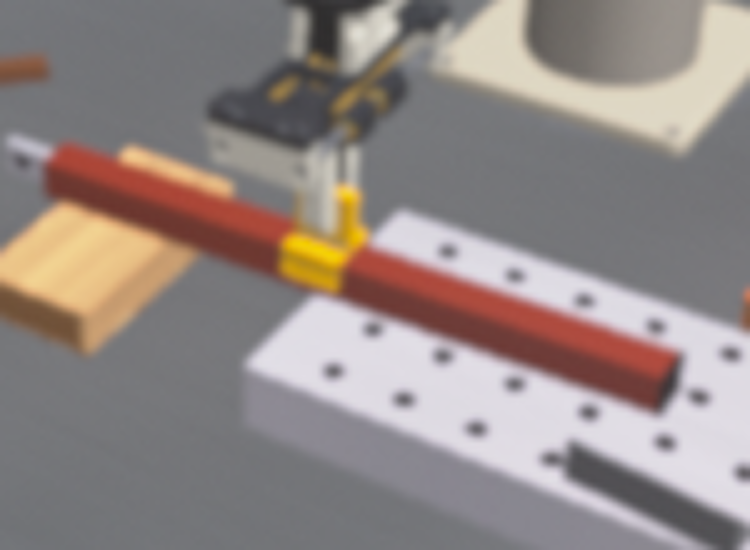

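Lowering the level-held lug pressed on the rear side of the tilted tube and rocked the nearly balanced bar back to level. I'll raise the lug clear so that the bar can tip again, then release it from just above the tube.

Call:
carry_out:
  increments:
    - {"linear":[0,-0.002,0],"yaw":0}
    - {"linear":[0.0005,-0.004,0],"yaw":0}
    - {"linear":[0.001,-0.005,0],"yaw":0}
    - {"linear":[0.001,-0.005,0],"yaw":0}
    - {"linear":[0.001,-0.005,0],"yaw":0}

```text
t: 24.75
tool_pos: [0.4428, -0.0034, 0.0792]
orientation: [-1.213, 1.185, -1.195]
force: [-0.1, 0.5, -0.7]
opening: 0.0103
```

```bash
python3 -c "
from h import *
s=chk()"
```

```text
t=24.75 y=-0.0034 ang=0.2940 front=289 rear=353 F=[-0.1  0.5 -0.7]
```

Call:
carry_out:
  increments:
    - {"linear":[0,0,0],"yaw":0}
    - {"linear":[0,0,0],"yaw":0}
    - {"linear":[0,0,0],"yaw":0}
    - {"linear":[0,0,0],"yaw":0}
    - {"linear":[0,0,0],"yaw":0}

```text
t: 25.42
tool_pos: [0.4428, -0.0034, 0.0792]
orientation: [-1.213, 1.185, -1.195]
force: [0.1, -0.2, -2.3]
opening: 0.0096
```

```bash
python3 -c "
from h import *
s=chk(); cv2.imwrite('pics/s18.png',cv2.resize(s[140:250,220:370],None,fx=5,fy=5,interpolation=cv2.INTER_CUBIC))
to((.4428,-.0035,.0755),.025)"
```

```text
t=25.43 y=-0.0034 ang=0.2925 front=289 rear=353 F=[ 0.1 -0.2 -2.3]
t=25.48 p=[ 0.4428 -0.0034  0.0792] shift=[ 0.0001  0.0037 -0.0001] yaw=-0.0010 F [-0.6 -0.6 -1. ] op 0.01
```

View pics/s18.png

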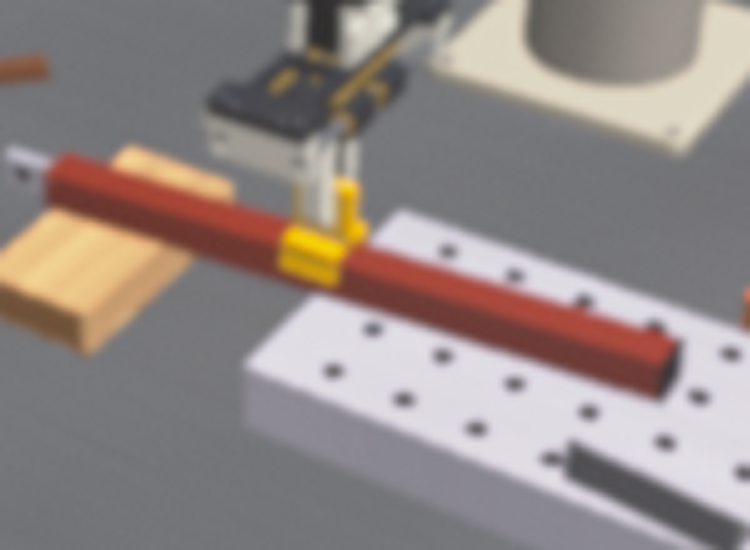

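The bar tipped again by itself once the lug was clear. I'll lower the lug to about 0.5–1 mm above contact and release it there.

Call:
carry_out:
  increments:
    - {"linear":[0,0.0015,0],"yaw":0}
    - {"linear":[0,0.003,0],"yaw":0}
    - {"linear":[0,0.0038,0],"yaw":0}
    - {"linear":[0,0.0038,0],"yaw":0}

```text
t: 25.98
tool_pos: [0.4428, -0.0033, 0.0753]
orientation: [-1.213, 1.185, -1.195]
force: [0.4, 0.5, -2.3]
opening: 0.01
```

```bash
python3 -c "
from h import *
s=chk()"
```

```text
t=25.98 y=-0.0033 ang=0.2904 front=290 rear=353 F=[ 0.4  0.5 -2.3]
```

Call:
carry_out:
  increments:
    - {"linear":[0,0,0],"yaw":0}
    - {"linear":[0,0,0],"yaw":0}
    - {"linear":[0,0,0],"yaw":0}
    - {"linear":[0,0,0],"yaw":0}
    - {"linear":[0,0,0],"yaw":0}
  gripper: 0.35

```text
t: 26.65
tool_pos: [0.4429, -0.0034, 0.0754]
orientation: [-1.213, 1.185, -1.195]
force: [0.1, 0.4, -0.2]
opening: 0.0326
```

```bash
python3 -c "
from h import *
s=chk(); cv2.imwrite('pics/s19.png',cv2.resize(s[140:250,220:370],None,fx=5,fy=5,interpolation=cv2.INTER_CUBIC))
im=robot.read_camera('wrist'); cv2.imwrite('pics/w19.png',im)
to((.4428,-.0035,.0755),.025)"
```

```text
t=26.65 y=-0.0034 ang=0.2909 front=290 rear=353 F=[ 0.1  0.4 -0.2]
t=26.75 p=[ 0.4428 -0.0034  0.0754] shift=[ 0.0001 -0.0001 -0.    ] yaw=-0.0010 F [ 0.9 -0.3 -1. ] op 0.0328
```

View pics/s19.png

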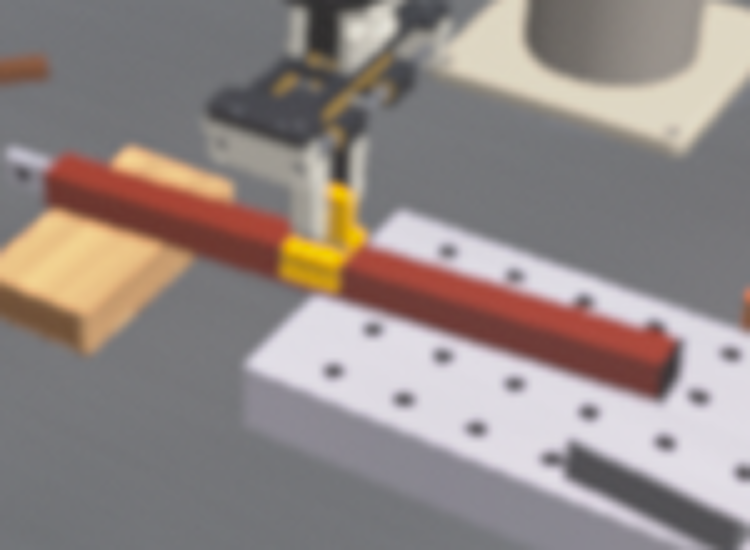

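View pics/w19.png

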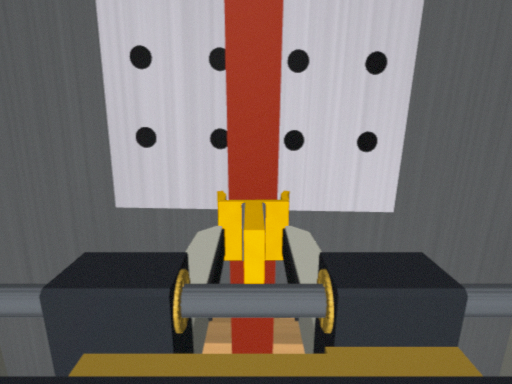

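The lug is released and seated on the tube, and the bar is still tipped (angle 0.291). I'll retreat straight up and check from above.

Call:
carry_out:
  increments:
    - {"linear":[0,-0.008,0],"yaw":0}
    - {"linear":[0,-0.02,0],"yaw":0}
    - {"linear":[0,-0.04,0],"yaw":0}
    - {"linear":[0,-0.08,0],"yaw":0}
    - {"linear":[0,-0.13,0],"yaw":0}

```text
t: 27.38
tool_pos: [0.4409, -0.0034, 0.2067]
orientation: [-1.214, 1.186, -1.195]
force: [0.9, -0.0, 0.1]
opening: 0.0324
```

Call:
carry_out:
  increments:
    - {"linear":[0.03,-0.02,0],"yaw":0}
    - {"linear":[0.06,-0.02,0],"yaw":0}
    - {"linear":[0.06,-0.02,0],"yaw":0}
    - {"linear":[0.06,-0.02,0],"yaw":0}

```text
t: 27.88
tool_pos: [0.4421, -0.063, 0.227]
orientation: [-1.213, 1.186, -1.195]
force: [-0.3, -0.4, 0.3]
opening: 0.0328
```

Run:
```python
from h import *
s=chk(); cv2.imwrite('pics/s20.png',s)
P=robot.camera_params("wrist"); im=robot.read_camera('wrist'); cv2.imwrite('pics/w20.png',im)
cv2.imwrite("pics/w20c.png",cv2.resize(im[60:200,180:330],None,fx=4,fy=4,interpolation=cv2.INTER_CUBIC))
w,e=edgefit(im,P,list(range(180,225))+list(range(290,340)),90,190,.05); print("edge",w.round(4),e)
m=roi(yel(im),200,60,310,220); r,c=rect(m); print(r)
import pickle; pickle.dump(P,open("w20.pkl","wb"))
to((.4428,-.06,.22),.025)
```

```text
t=27.88 y=-0.0630 ang=0.2907 front=290 rear=353 F=[-0.3 -0.4  0.3]
edge [[ 0.3588 -0.0013  0.05  ]
 [ 0.539  -0.0008  0.05  ]] 0.05490309402712512
((262.0, 126.0), (46.0, 26.0), 90.0)
t=27.98 p=[ 0.4421 -0.0627  0.2267] shift=[-0.0026  0.0067  0.0007] yaw=-0.0004 F [ 0.   0.1 -0.2] op 0.0325
```

View pics/w20c.png

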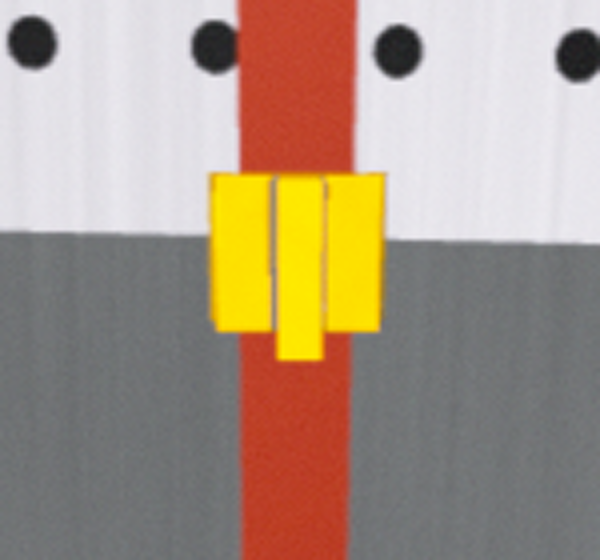

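View pics/s20.png

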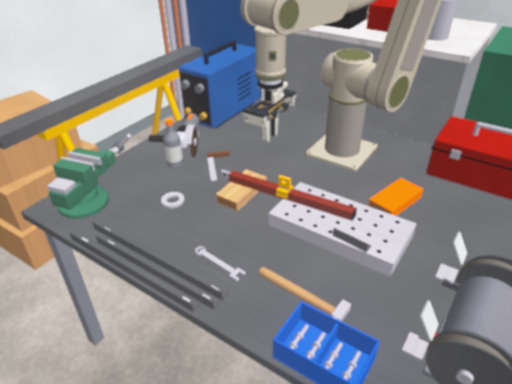

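Run:
```python
from h import *
import pickle
P=pickle.load(open("w20.pkl","rb"))
p=(np.array([(210,174),(386,174),(217,331),(380,331)],float)+.5)/4-.5+[180,60]
q=plane("wrist",p,.085,P); print(q.round(4),q.mean(0))
e=(np.array([(276,176),(324,178),(277,360),(324,360)],float)+.5)/4-.5+[180,60]
q=plane("wrist",e,.125,P); print(q.round(4),q.mean(0))
chk()
```

```text
[[ 0.4195  0.0148  0.085 ]
 [ 0.464   0.0159  0.085 ]
 [ 0.4216 -0.0245  0.085 ]
 [ 0.4641 -0.0235  0.085 ]] [ 0.44227713 -0.00430935  0.085     ]
[[ 0.4364  0.014   0.125 ]
 [ 0.4471  0.0138  0.125 ]
 [ 0.4375 -0.0268  0.125 ]
 [ 0.4483 -0.0265  0.125 ]] [ 0.44232909 -0.00637977  0.125     ]
t=27.98 y=-0.0627 ang=0.2915 front=290 rear=353 F=[ 0.   0.1 -0.2]
```

```bash
python3 -c "
from h import *
print(robot.close_job())"
```

```text
the job is handed in; nothing more can be done
None
```

The job is handed in at about 28 s: the arm is tipped onto the wooden packing, and the lug sits astride it about 3 mm beyond the plate's edge on the packing side.

**Tipping:** I nudged the arm with closed fingers in 3 mm steps, releasing it after each one, until it tipped by itself. The balance point should therefore be 0–3 mm beyond the edge.

**Last checks:** The final pictures put the edge at y ≈ −1 mm and the lug's centre at y ≈ −4 mm. That is inside the 8 mm tolerance against both the edge and the estimated balance point. The arm's tipped angle did not change after I let go of the lug and withdrew. The gripper was clear of everything, and the other objects looked unmoved in the last scene picture.

**Things that went wrong or disagreed:**
- **Fingertip reach:** The real fingertips sit about 20–25 mm behind the TCP, not 8 mm ahead of it as described. My first push passed over the arm without touching it, so I corrected for this from the pictures.
- **First lug placement:** Pressing the level lug onto the tilted tube rocked the arm back to level for a moment. I lifted the lug clear and the arm tipped again by itself. I then released the lug from just above the tube, and the arm stayed tipped.

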